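# Stamp a cage tag in the lever press and turn it out face down

## Robot

A 7-joint arm with a two-finger parallel gripper is mounted at the origin on a cart in front of the work surface, level with it; the furniture and walls round the work are solid. World frame = base frame: x ahead of the robot, y to its left, z up, the work surface at z = 0. Lengths are in m, angles in rad, forces in N, time in s.
With the tool pointing down it reaches from about 0.4 to 0.85 m from the base axis. Payload 4.5 kg.
Tool frame: the origin (TCP) lies between the finger pads; the fingertips stand 8 mm ahead of it and the grasp point (between the pads) lies 11 mm behind it; z points along the fingers, y is the direction in which the jaws open and shut (so a half turn about z gives the same grasp; the last joint's range is limited). The gripper opens to 88 mm and grips with 3 to 60 N. Pads are 18 mm wide; open, the fingers measure 123 mm over their backs; the gripper's body (75 mm by 187 mm) begins 45 mm behind the grasp point.
Start: joints at [-1.207, 0.689, -0.195, 1.565, 0.157, 0.902, -0.215], TCP at [0.202, 0.591, 0.247] pointing down, gripper open.
Joint ranges: [-3.01, 3.01], [-0.46, 2.08], [-1.47, 1.51], [0.13, 2.56], [-1, 4.14], [0.04, 2.09], [-2.66, 2.66]. Speed limits (rad/s): [2.57, 2.57, 3.14, 3.14, 3.14, 3.14, 3.14].

## Interface

Orientations are given as a unit quaternion [x, y, z, w].
In Python, from plant import r gives the robot as it stands.
- The arm moves only by the tool carry_out, never from a script. Its argument "commands" is a list that holds one entry, the list of rows, each a list of 7 numbers: the turn, a rotation vector about the tool's x, y, z in rad, then the shift along the tool's x, y, z in cm, then the finger opening in cm, from 0 to 8.81. A call has 1 to 10 rows; each row is the pose to reach, as a shift and turn from the pose commanded when the call began, along the tool's axes at that moment; what a row does not reach only later rows make up. A row lasts 1/12 s, in which the tool goes at most 41.7 mm and 7.16 degrees, less where a joint would pass 70% of its speed; a pose out of reach is approached as far as the arm can. A call with a gripper value outside its range is refused whole. The fingers move at their own pace and stop on an object; "force" is the grip in N (left out, the last holds). Time passes only in rows, so rows that repeat a pose let the fingers close. It gives the time, the measured TCP pose, the force and the opening at its end, in the units of the state.
- r.get_state(): the state, without advancing time (a new reading comes with each control period).
- r.snapshot(name): name is "scene" or "top"; returns a dict with "pixels" (400x640x3 uint8, red, green, blue), "mtx" (3x3 intrinsics, pixels), "xyz" and "rotation" of the camera in the world. Camera axes: x right, y down, z forward; pixel columns grow to the right and rows downward; lengths in m; the calibration is good to about 2 mm. A picture is of the moment at which its call begins. There is no depth.
- r.finish_job(): hands the job in, once; it reports no verdict.
The state is a dict: "clock": time; "q": joint angles; "qd": joint speeds; "joint_torque": joint torques, N m; "tool_pos": TCP position; "eef_rot": TCP orientation; "contact_force": force on the tool from outside, world axes, zero at the start; "moment": the same for the moment, N m; "opening": opening from 0.0 (shut) to 1.0 (fully open).
Only numpy, scipy, OpenCV 4.12 (cv2) and the standard library are available. Lean on these libraries where they do the work, as an engineer would, in place of code of your own. Each camera call takes 0.05 s, during which the arm holds its last target.

## Task

Stamp the blue cage tag: slide it along the press channel until it lies between the red marks under the die, pull the sprung lever all the way down so that the die presses on the tag, and let the lever swing back upright. Then push the tag on over the end of the bed and down the short ramp so that it tips right over and lies flat in the black tray with its bare metal side up. Keep the tag sliding on the press (do not lift it), and leave the other things on the bench where they are.

Things in the scene. Friction and masses are not known exactly. Their poses are not given: they have to be found in the camera images.
- tag_center (a point): centre of the loose cage tag, a flat slippery plate 40 mm (its x) by 60 mm (its y, along the channel) by 6 mm thick, 20 to 42 g; upper face (its +z) blue at the start, lower face bare metal. It starts flat in the press channel on the feed side of the die
- die_spot (a point): point on the bed surface (55 mm above the worktop) straight below the lowered die, midway between the red marks on the rails (the tag's two ends belong at the marks). Its axes are the fixed green press's: z up, +y along the channel toward ramp and tray, -y toward the feed end (bed begins at y = -120 mm), x across, away from the robot. Channel 43 mm wide, rails 5 mm high, 12 mm wide
- press_hinge (a point): axis of the lever's hinge, 75 mm in +x from die_spot and 42 mm above the bed; the hinge cheeks beside it end 58 mm above the bed. Except for these and the lever nothing on the press stands higher than the rails
- ramp_edge (a point): middle of the bed's end edge, at bed height, 45 mm in +y from die_spot. Past it a 68 degree ramp falls 35 mm into the groove. Pushed until its middle is about 15 mm past this edge, and then left free (pusher backed off a few mm), the slippery tag drops its leading end into the groove and stays leaning on the edge at about 45 degrees, its upper end about 9 mm above bed height
- tray_spot (a point): middle of the black tray's floor, 27 mm below bed height and 127 mm in +y from die_spot; it begins at the step, 87 mm from die_spot; 68 mm (x) by 80 mm (y), walls 11 mm high
- lever_bar (a point): middle of the black round cross bar (14 mm thick, 90 mm long, along y of the press) at the end of the grey lever arm (20 mm wide, 18 mm thick), 130 mm from the hinge. Upright it is straight above the hinge, 227 mm above the worktop; fully down it is 55 mm in -x from die_spot, 97 mm above the worktop. Closed fingers can push it from behind and above
- press_lever (a joint): angle of the lever: 0 upright (its spring brings it back there), growing as the bar swings toward the robot and down; about 1.57 when the die presses on the tag under it, stop at 1.59. Pushing the bar takes 1.5 N at first, about 4 N when down; a push of some 8 N at the bottom presses the tag well
- cup: bystander, yellow-lidded specimen cup, 64 mm wide, 74 mm high; origin under its middle
- bench_timer: bystander, bench timer 64x68x21 mm; origin under its middle
- marker: bystander, blue-capped marker 132 mm long; origin under its middle
- forceps: bystander, forceps 128 mm long; origin under its middle
- groove (a point): bottom of the groove where the leaning tag's lower edge is caught, 40 mm past ramp_edge and 35 mm below the bed, against a step 8 mm high up to the tray floor. To turn the tag over, push its upper end from behind forward and upward along the 60 mm arc about this point (a flat push can jam it) until about 20 mm beyond this point; past upright it falls into the tray on its blue face
Things that resemble listed ones, but are neither listed nor needed, are in the scene too. Leave any green or orange look-alike of the part that bears tag_center alone.

How it is judged:
On the way, in this order (a step that is already met when the one before it is completed fails the run):
1. the tag lies flat, blue face up, under the die (centre within 7 mm of the die spot), lever still upright (horizontal distance between tag_center and die_spot below 0.007 m and z of tag_center in the frame of die_spot below 0.008 m and angle between tag_center's own z axis and vertical below 0.1 rad and value of joint press_lever below 0.15 rad), for 0.2 s.
2. the lever is down (past 1.5 rad) and its die presses on the tag under it (over 1 N) (value of joint press_lever above 1.5 rad and contact force between press_lever and tag above 1 N and horizontal distance between tag_center and die_spot below 0.009 m), for 0.1 s.
3. the lever is back upright (below 0.15 rad) and the tag still lies on the bed, blue face up (value of joint press_lever below 0.15 rad and horizontal distance between tag_center and die_spot below 0.02 m and angle between tag_center's own z axis and vertical below 0.2 rad), for 0.2 s.
At the end, for the whole second after the job is handed in: the tag lies at rest on the tray floor (within 30 mm across and 50 mm along of its middle), bare metal side up and flat to about 9 degrees, and the lever stands upright (below 0.15 rad) (angle between tag_center's own z axis and vertical above 2.98 rad and x of tag_center in the frame of tray_spot between -0.03 and 0.03 m and y of tag_center in the frame of tray_spot between -0.05 and 0.05 m and z of tag_center in the frame of tray_spot below 0.008 m and linear speed of tag below 0.02 m/s and value of joint press_lever below 0.15 rad); the robot touches nothing.
It fails at once if the tag is lifted more than 35 mm above the bed (z of tag_center in the frame of die_spot above 0.038 m).
It fails at once if a bystander is moved more than 20 mm (distance of any of cup, bench_timer, marker, forceps from where it was at the start of the episode above 0.02 m).
It also fails if it takes over 59 s, if anything falls off the work surface, if the arm or the gripper's body presses on something with over 40 N, if the wrist force passes 120 N, or if a joint passes its speed limit or range.

## Working session

There is one attempt and no reset: what is moved stays moved. The work goes in short steps, Python scripts to look and compute and a tool call to move; the robot and the scene stay as the last step left them, time stands still between calls to the robot, and variables do not carry over. Pictures are saved under pics/ and viewed, and the job is handed in when it is done.

Besides the shell and the picture viewer there is one more tool, called after "Emit:" as name(argument=value, ...) on one line, values as JSON. carry_out: Moves the arm, as the interface text tells. Its arguments: {"type":"object","properties":{"commands":{"type":"array"},"force":{"type":"number"}},"required":["commands"]}

```bash
mkdir -p pics; ls
python3 - <<'E'
from plant import r
import cv2,numpy as np
s=r.get_state();print({k:np.round(v,3) for k,v in s.items()})
for n in("scene","top"):
    d=r.snapshot(n);cv2.imwrite(f"pics/{n}0.png",d["pixels"][:,:,::-1])
    print(n,np.round(d["mtx"],1).tolist(),np.round(d["xyz"],4),np.round(d["rotation"],4).tolist())
print(r.get_state()["clock"])
E
```

```text
pics
{'clock': np.float64(0.0), 'q': array([-1.207,  0.69 , -0.195,  1.566,  0.157,  0.902, -0.215]), 'qd': array([-0.002, -0.   , -0.001,  0.   , -0.001, -0.001, -0.001]), 'joint_torque': array([-0.0000e+00, -5.2755e+01, -1.2670e+00, -1.5343e+01, -5.3000e-02,
        7.0000e-03,  0.0000e+00]), 'tool_pos': array([0.202, 0.591, 0.246]), 'eef_rot': array([ 0.164,  0.986, -0.001, -0.   ]), 'contact_force': array([0.092, 1.204, 0.427]), 'moment': array([ 0.001,  0.018, -0.012]), 'opening': np.float64(0.995)}
scene [[437.4, 0.0, 322.4], [0.0, 437.4, 193.6], [0.0, 0.0, 1.0]] [-0.4023 -0.9937  1.0117] [0.8224, -0.3604, 0.1758, -0.4037]
top [[390.4, 0.0, 321.1], [0.0, 390.4, 198.1], [0.0, 0.0, 1.0]] [ 0.2409 -0.2208  1.2541] [-0.6991, 0.7098, -0.0663, 0.0552]
0.1
```

View pics/scene0.png

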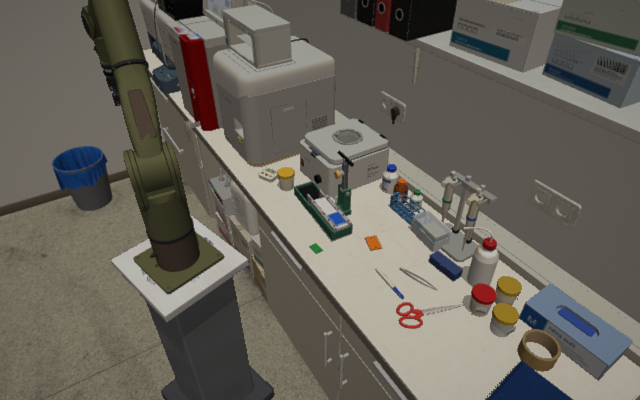

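View pics/top0.png

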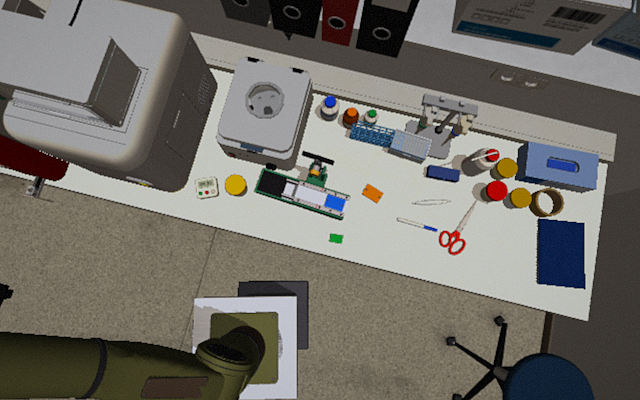

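The scene view shows the press near (325,205), the blue tag at about (337,221), a green look-alike at (316,248) and an orange one at (373,243). In the top view the tag is at (337,202), with the green look-alike at (336,238) and the orange at (372,193). The tag is the blue plate in the press channel. I'll check it with close crops.

```bash
cat > h.py <<'E'
import numpy as np,cv2
from scipy.spatial.transform import Rotation as R
from plant import r
def cam(n):
    d=r.snapshot(n); return d
def proj(d,p):
    p=np.atleast_2d(p); c=(p-d["xyz"])@R.from_quat(d["rotation"]).as_matrix()
    u=c@np.array(d["mtx"]).T; return u[:,:2]/u[:,2:]
def back(d,uv,z):
    uv=np.atleast_2d(uv); ray=np.c_[uv,np.ones(len(uv))]@np.linalg.inv(d["mtx"]).T@R.from_quat(d["rotation"]).as_matrix().T
    t=(z-d["xyz"][2])/ray[:,2]; return d["xyz"]+ray*t[:,None]
def crop(d,x0,y0,w,h,s,name):
    cv2.imwrite("pics/"+name,cv2.resize(d["pixels"][y0:y0+h,x0:x0+w,::-1],None,fx=s,fy=s,interpolation=cv2.INTER_CUBIC))
E
python3 - <<'E'
from h import *
t=cam("top");crop(t,245,140,115,85,6.9,"t1.png")
s=cam("scene");crop(s,280,140,90,110,5.4,"s1.png")
print(back(t,[[337,202],[260,180],[345,212],[305,195]],.06), back(s,[[337,221]],.06))
E
```

```text
[[ 0.43521809 -0.29041902  0.06      ]
 [ 0.50821283 -0.051421    0.06      ]
 [ 0.40358108 -0.31441072  0.06      ]
 [ 0.458656   -0.19143506  0.06      ]] [[ 0.42378211 -0.29364595  0.06      ]]
```

View pics/t1.png

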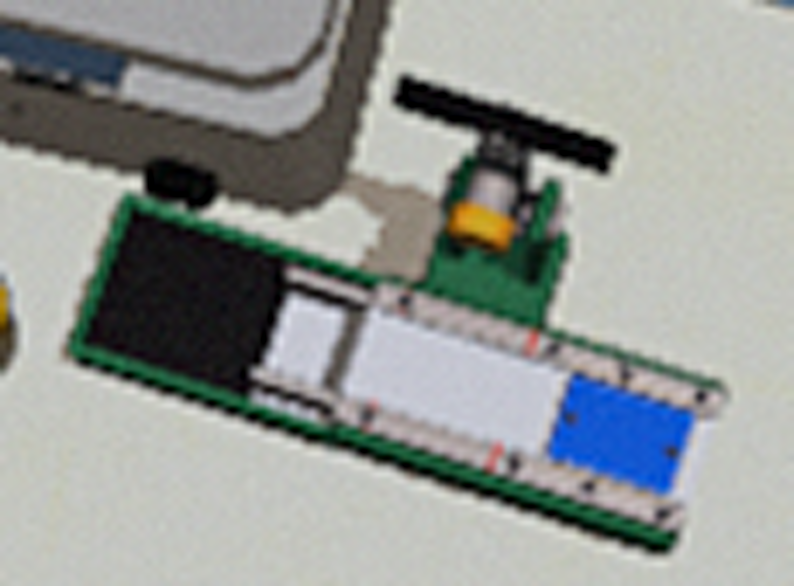

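View pics/s1.png

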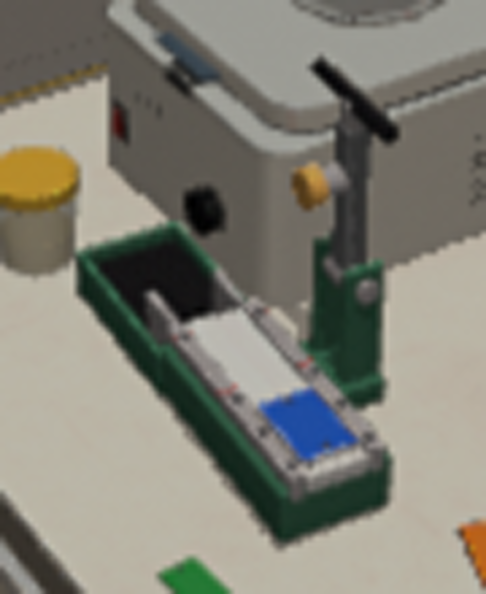

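Run:
```python
from h import *
t=cam("top");crop(t,298,178,54,40,14.5,"t2.png")
s=cam("scene");crop(s,312,190,46,46,13,"s2.png")
crop(s,290,140,70,60,11,"s3.png")
```

```text
(no output)
```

View pics/t2.png

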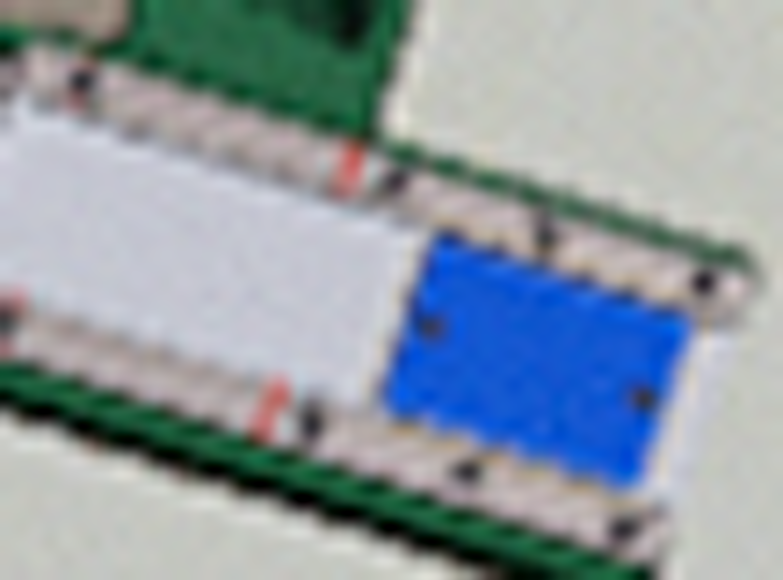

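View pics/s2.png

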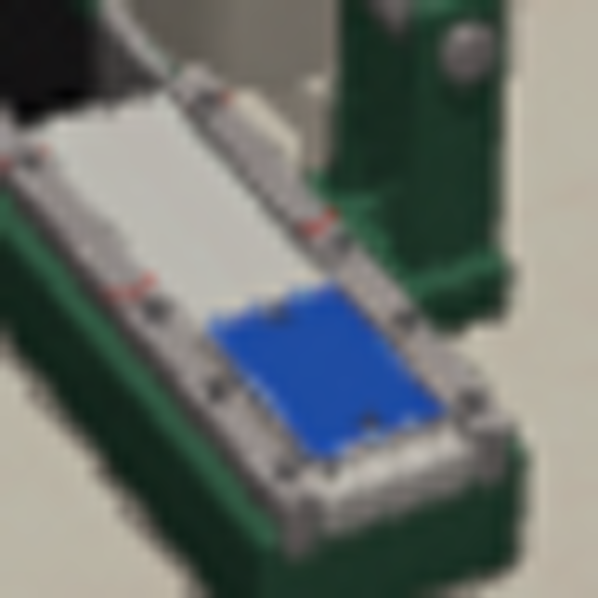

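View pics/s3.png

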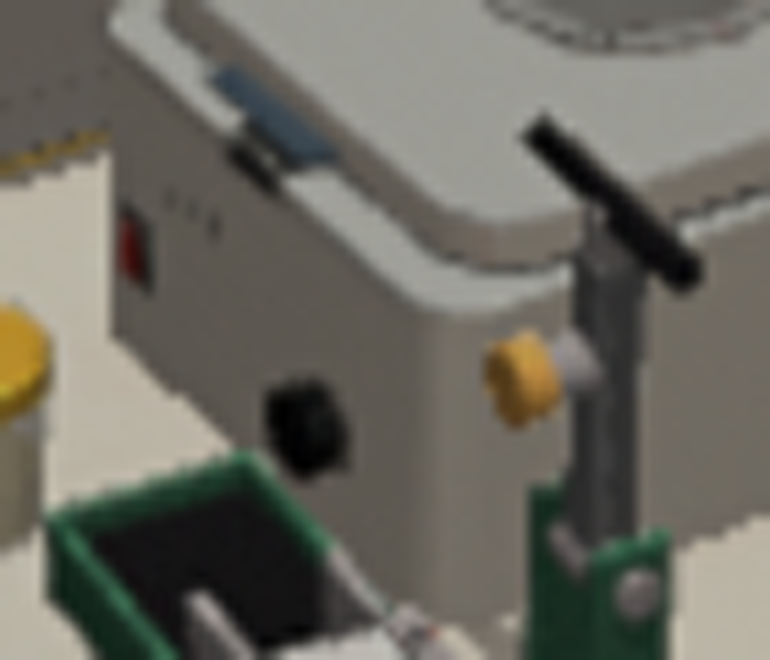

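```bash
cat > fit.py <<'E'
from h import *
from scipy.optimize import least_squares
t=cam("top");s=cam("scene")
def px(l,k,o): return (np.array(l)+.5)/k-.5+np.array(o)
T=np.r_[px([[351,168],[270,410]],14.5,(298,178)),px([[506,123],[400,88],[613,157]],6.9,(245,140))]
PT=np.array([[.0275,-.03,.005],[-.0275,-.03,.005],[.075,0,.176],[.075,.045,.174],[.075,-.045,.174]])
S=np.r_[px([[320,222],[132,290],[225,97],[5,160]],13,(312,190)),px([[614,200]],11,(290,140))]
PS=np.array([[.0275,-.03,.005],[-.0275,-.03,.005],[.0275,.03,.005],[-.0275,.03,.005],[.075,0,.175]])
def W(p,P): 
    return R.from_euler('z',p[2]).apply(P)+[p[0],p[1],.055]
f=lambda p:np.r_[(proj(t,W(p,PT))-T).ravel(),(proj(s,W(p,PS))-S).ravel()]
for g in (lambda p:f(p),lambda p:f(p)[:10],lambda p:f(p)[10:]):
    o=least_squares(g,[.45,-.22,0.]);print(np.round(o.x,4),np.round(o.fun,1))
tc=px([[440,235],[690,318],[640,488],[388,408]],14.5,(298,178));sc=px([[340,288],[448,410],[320,460],[210,328]],13,(312,190))
o=least_squares(f,[.45,-.22,0.])
for d,c in((t,tc),(s,sc)):
    w=back(d,c,.061);w[:,2]=.061
    l=R.from_euler('z',-o.x[2]).apply(w-[o.x[0],o.x[1],.055]);print(np.round(l*1000,1).tolist(),np.round(l.mean(0)*1000,1))
E
python3 fit.py
```

```text
[ 0.4604 -0.206  -0.347 ] [-0.1  0.2 -0.3 -0.  -0.  -0.1 -0.3 -0.1  0.2  0.4 -0.1  0.4  0.1 -0.1
 -1.   0.4  1.9  0.  -0.1 -0.4]
[ 0.4604 -0.2066 -0.3398] [ 0.1  0.1  0.  -0.1  0.  -0.2 -0.3 -0.1  0.2  0.2]
[ 0.4603 -0.2052 -0.3598] [-0.3  0.4 -0.3 -0.2 -1.   0.3  1.8 -0.1 -0.1 -0.3]
[[20.3, -52.9, 6.0], [20.7, -109.3, 6.0], [-17.6, -110.8, 6.0], [-18.9, -54.5, 6.0]] [  1.1 -81.8   6. ]
[[19.8, -55.5, 6.0], [20.9, -109.9, 6.0], [-16.9, -111.5, 6.0], [-17.5, -54.0, 6.0]] [  1.6 -82.7   6. ]
```

```bash
sed -i 's/,\[225,97\],\[5,160\]//; s/\[.0275,.03,.005\],\[-.0275,.03,.005\],//' fit.py; python3 fit.py
python3 - <<'E'
from h import *
t=cam("top");s=cam("scene")
print("boxfrontright base s3", back(s,px:=(np.array([[760,520],[115,330],[240,450]])+.5)/11-.5+[290,140],0))
print("cup top px",back(t,[[235,185]],.074),back(s,[[286,172]],.074),"timer",back(t,[[206,188]],.02),back(s,[[268,174]],.02))
for z in (0,.2,.4,.6): print("machine z",z,back(t,[[180,190],[215,75],[0,140],[60,150]],z)[:,:2].round(3).tolist())
crop(s,80,0,320,220,2.5,"s4.png");crop(t,0,0,330,240,2.4,"t4.png")
E
```

```text
[ 0.4604 -0.2064 -0.3431] [ 0.   0.1 -0.1 -0.1  0.  -0.2 -0.3 -0.1  0.2  0.3 -0.   0.4  0.2 -0.
 -0.1 -0.4]
[ 0.4604 -0.2066 -0.3398] [ 0.1  0.1  0.  -0.1  0.  -0.2 -0.3 -0.1  0.2  0.2]
[ 0.4607 -0.206  -0.3545] [-0.1  0.4  0.  -0.1  0.  -0.3]
[[19.9, -52.6, 6.0], [20.1, -109.0, 6.0], [-18.2, -110.3, 6.0], [-19.3, -54.0, 6.0]] [  0.6 -81.5   6. ]
[[19.4, -55.2, 6.0], [20.3, -109.6, 6.0], [-17.5, -111.0, 6.0], [-17.9, -53.5, 6.0]] [  1.1 -82.3   6. ]
boxfrontright base s3 [[ 0.68209138 -0.1796819   0.        ]
 [ 0.61196233  0.06966469  0.        ]
 [ 0.58886739 -0.01663245  0.        ]]
cup top px [[0.49035197 0.02317602 0.074     ]] [[0.49092234 0.01902476 0.074     ]] timer [[0.49317838 0.12692017 0.02      ]] [[0.48499931 0.11950657 0.02      ]]
machine z 0 [[0.492, 0.217], [0.893, 0.115], [0.668, 0.816], [0.632, 0.617]]
machine z 0.2 [[0.452, 0.147], [0.789, 0.062], [0.6, 0.651], [0.569, 0.483]]
machine z 0.4 [[0.412, 0.077], [0.685, 0.008], [0.532, 0.486], [0.507, 0.35]]
machine z 0.6 [[0.372, 0.007], [0.581, -0.046], [0.464, 0.32], [0.445, 0.216]]
```

View pics/s4.png

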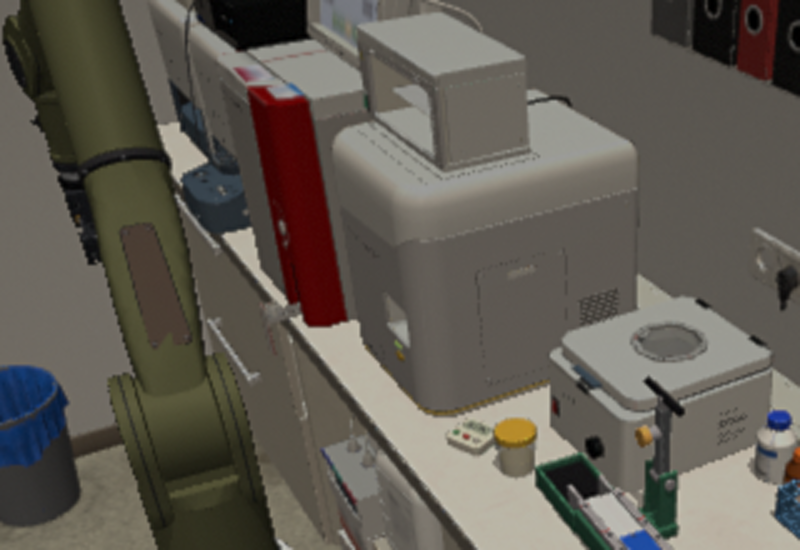

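View pics/t4.png

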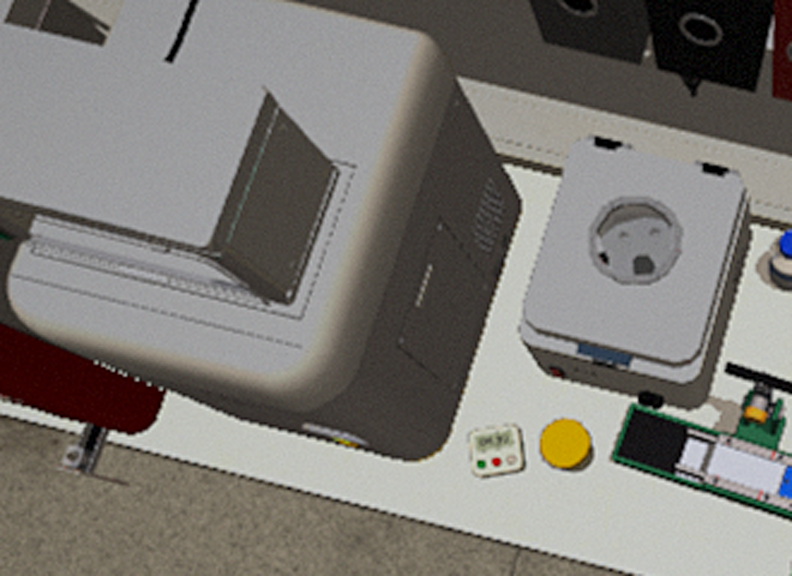

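```bash
cat >> h.py <<'E'
YAW=-.343; DIE=np.array([.4604,-.2064,.055])
RP=R.from_euler('z',YAW)
def P2W(p): return RP.apply(np.atleast_2d(p))+DIE      # press m -> world
def W2P(p): return RP.inv().apply(np.atleast_2d(p)-DIE)
RT=RP*R.from_matrix(np.array([[-1,0,0],[0,1,0],[0,0,-1.]]))
def st():
    s=r.get_state(); p=W2P(s["tool_pos"])[0]*1000
    e=(R.from_quat(s["eef_rot"]).inv()*RT).as_rotvec()
    print("t %.2f press TCP mm %s rotErr %s F %s(press %s) open %.3f"%(s["clock"],p.round(1),e.round(4),s["contact_force"].round(1),RP.inv().apply(s["contact_force"]).round(1),s["opening"]))
    return s
def rows(wp,g=0,step=.04,rot=True):
    """wp world points"""
    s=st();Q=R.from_quat(s["eef_rot"]);e=(Q.inv()*RT).as_rotvec() if rot else np.zeros(3)
    c=np.array(s["tool_pos"]);p=c
    for w in np.atleast_2d(wp):
        n=int(np.ceil(np.linalg.norm(w-p)/step-1e-6)) or 1
        for i in range(1,n+1):
            d=Q.inv().apply(p+(w-p)*i/n-c)*100
            print("[%.3f,%.3f,%.3f,%.2f,%.2f,%.2f,%g],"%(*e,*d,g))
        p=w
E
python3 - <<'E'
from h import *
t=cam("top")
d=back(t,(np.array([[480,248],[450,225],[515,225]])+.5)/6.9-.5+[245,140],.172);print((W2P(d)*1000).round())
rows([[.28,.42,.3],[.36,.2,.3],[.38,0,.3],[.39,-.2,.3],P2W([-.008,-.142,.245])[0]])
b=back(t,(np.array([[165,200],[365,20],[345,180],[300,210]])+.5)/6.9-.5+[245,140],.13);print((W2P(b)*1000).round())
E
```

```text
[[ 37.  -2. 117.]
 [ 42.  13. 117.]
 [ 50. -13. 117.]]
t 0.65 press TCP mm [-511.3  664.5  191.8] rotErr [ 0.0001 -0.      0.0132] F [ 0.3 -0.8 -0. ](press [ 0.6 -0.6 -0. ]) open 0.998
[0.000,-0.000,0.013,-2.58,-2.74,-1.06,0],
[0.000,-0.000,0.013,-5.16,-5.48,-2.13,0],
[0.000,-0.000,0.013,-7.74,-8.22,-3.19,0],
[0.000,-0.000,0.013,-10.31,-10.96,-4.26,0],
[0.000,-0.000,0.013,-12.89,-13.70,-5.32,0],
[0.000,-0.000,0.013,-15.34,-16.74,-5.32,0],
[0.000,-0.000,0.013,-17.79,-19.77,-5.33,0],
[0.000,-0.000,0.013,-20.24,-22.81,-5.33,0],
[0.000,-0.000,0.013,-22.69,-25.85,-5.33,0],
[0.000,-0.000,0.013,-25.14,-28.88,-5.33,0],
[0.000,-0.000,0.013,-27.59,-31.92,-5.33,0],
[0.000,-0.000,0.013,-28.98,-34.97,-5.33,0],
[0.000,-0.000,0.013,-30.38,-38.01,-5.33,0],
[0.000,-0.000,0.013,-31.77,-41.06,-5.33,0],
[0.000,-0.000,0.013,-33.16,-44.11,-5.33,0],
[0.000,-0.000,0.013,-34.56,-47.15,-5.33,0],
[0.000,-0.000,0.013,-35.95,-50.20,-5.33,0],
[0.000,-0.000,0.013,-37.19,-53.30,-5.33,0],
[0.000,-0.000,0.013,-38.43,-56.40,-5.33,0],
[0.000,-0.000,0.013,-39.67,-59.50,-5.33,0],
[0.000,-0.000,0.013,-40.90,-62.60,-5.33,0],
[0.000,-0.000,0.013,-42.14,-65.70,-5.33,0],
[0.000,-0.000,0.013,-43.38,-68.79,-5.33,0],
[0.000,-0.000,0.013,-44.85,-71.92,-5.33,0],
[0.000,-0.000,0.013,-46.32,-75.05,-5.33,0],
[0.000,-0.000,0.013,-47.79,-78.18,-5.33,0],
[0.000,-0.000,0.013,-49.26,-81.31,-5.33,0],
[[ 22. 136.  75.]
 [126.  81.  75.]
 [ 55.  66.  75.]
 [ 37.  80.  75.]]
```

Emit:
carry_out(commands=[[[0,0,0.013,-2.6,-2.7,-1.1,0],[0,0,0.013,-5.2,-5.5,-2.1,0],[0,0,0.013,-7.7,-8.2,-3.2,0],[0,0,0.013,-10.3,-11,-4.3,0],[0,0,0.013,-12.9,-13.7,-5.3,0],[0,0,0.013,-15.3,-16.7,-5.3,0],[0,0,0.013,-17.8,-19.8,-5.3,0],[0,0,0.013,-20.2,-22.8,-5.3,0],[0,0,0.013,-22.7,-25.8,-5.3,0],[0,0,0.013,-25.1,-28.9,-5.3,0]]], force=20)

```text
clock: 1.48
tool_pos: [0.3468, 0.2351, 0.3]
eef_rot: [0.17, 0.985, 0.0, 0.0]
contact_force: [0.6, -0.1, -0.4]
opening: 0.266
```

Run:
```python
from h import *
print(r.get_state()["tool_pos"],r.get_state()["q"].round(2))
rows([[.36,.2,.3],[.38,0,.3],[.39,-.2,.3],P2W([-.008,-.142,.245])[0]])
```

```text
[0.34683356 0.23506138 0.3000475 ] [-0.54  0.35 -0.23  2.07  0.12  0.73  0.39]
t 1.48 press TCP mm [-255.4  377.6  245. ] rotErr [0.001  0.0007 0.0006] F [ 0.6 -0.1 -0.4](press [ 0.6  0.1 -0.4]) open 0.266
[0.001,0.001,0.001,-2.42,-2.86,0.00,0],
[0.001,0.001,0.001,-3.85,-5.89,0.00,0],
[0.001,0.001,0.001,-5.28,-8.92,-0.00,0],
[0.001,0.001,0.001,-6.72,-11.94,-0.00,0],
[0.001,0.001,0.001,-8.15,-14.97,-0.00,0],
[0.001,0.001,0.001,-9.58,-18.00,-0.01,0],
[0.001,0.001,0.001,-11.02,-21.03,-0.01,0],
[0.001,0.001,0.001,-12.29,-24.11,-0.01,0],
[0.001,0.001,0.001,-13.57,-27.20,-0.01,0],
[0.001,0.001,0.001,-14.85,-30.28,-0.01,0],
[0.001,0.001,0.001,-16.12,-33.36,-0.02,0],
[0.001,0.001,0.001,-17.40,-36.45,-0.02,0],
[0.001,0.001,0.001,-18.67,-39.53,-0.02,0],
[0.001,0.001,0.001,-20.18,-42.64,-0.02,0],
[0.001,0.001,0.001,-21.69,-45.75,-0.02,0],
[0.001,0.001,0.001,-23.20,-48.86,-0.03,0],
[0.001,0.001,0.001,-24.71,-51.97,-0.03,0],
```

Emit:
carry_out(commands=[[[0,0,0,-2.4,-2.9,0,0],[0,0,0,-3.9,-5.9,0,0],[0,0,0,-5.3,-8.9,0,0],[0,0,0,-6.7,-11.9,0,0],[0,0,0,-8.2,-15,0,0],[0,0,0,-9.6,-18,0,0],[0,0,0,-11,-21,0,0],[0,0,0,-12.3,-24.1,0,0],[0,0,0,-13.6,-27.2,0,0],[0,0,0,-14.9,-30.3,0,0]]])

```text
clock: 2.32
tool_pos: [0.3847, -0.1005, 0.3]
eef_rot: [0.171, 0.985, 0.0, 0.0]
contact_force: [0.7, -0.6, 0.1]
opening: 0.005
```

Run:
```python
from h import *
rows(P2W([[-.008,-.142,.245],[-.008,-.142,.06]]))
```

```text
t 2.32 press TCP mm [-106.9   74.3  245. ] rotErr [0.0002 0.0009 0.0003] F [ 0.7 -0.6  0.1](press [ 0.8 -0.3  0.1]) open 0.005
[0.000,0.001,0.000,-1.65,-3.61,0.00,0],
[0.000,0.001,0.000,-3.29,-7.21,0.00,0],
[0.000,0.001,0.000,-4.94,-10.82,0.00,0],
[0.000,0.001,0.000,-6.59,-14.42,0.00,0],
[0.000,0.001,0.000,-8.23,-18.03,0.00,0],
[0.000,0.001,0.000,-9.88,-21.63,0.01,0],
[0.000,0.001,0.000,-9.88,-21.63,3.71,0],
[0.000,0.001,0.000,-9.87,-21.63,7.41,0],
[0.000,0.001,0.000,-9.87,-21.63,11.11,0],
[0.000,0.001,0.000,-9.87,-21.64,14.81,0],
[0.000,0.001,0.000,-9.86,-21.64,18.51,0],
```

Emit:
carry_out(commands=[[[0,0,0,-1.6,-3.6,0,0],[0,0,0,-3.3,-7.2,0,0],[0,0,0,-4.9,-10.8,0,0],[0,0,0,-6.6,-14.4,0,0],[0,0,0,-8.2,-18,0,0],[0,0,0,-9.9,-21.7,0,0],[0,0,0,-9.9,-21.7,4,0],[0,0,0,-9.9,-21.7,8,0],[0,0,0,-9.9,-21.7,12,0],[0,0,0,-9.9,-21.7,16,0]]])

```text
clock: 3.15
tool_pos: [0.4053, -0.3369, 0.1384]
eef_rot: [0.171, 0.985, -0.0, 0.001]
contact_force: [0.1, 0.7, 0.5]
opening: 0.005
```

Emit:
carry_out(commands=[[[0,0,0,0,0,4,0],[0,0,0,0,0,5.5,0],[0,0,0,0,0,5.5,0],[0,0,0,0,0,5.5,0]]])

```text
clock: 3.48
tool_pos: [0.405, -0.3363, 0.0843]
eef_rot: [0.17, 0.985, 0.0, -0.001]
contact_force: [-0.4, 0.0, -0.5]
opening: 0.005
```

Run:
```python
from h import *
st()
t=cam("top");crop(t,280,165,80,60,10,"t5.png")
s=cam("scene");crop(s,300,170,70,70,8.5,"s5.png")
```

```text
t 3.48 press TCP mm [  -8.5 -141.    29.3] rotErr [ 0.0004 -0.0012  0.0003] F [-0.4  0.  -0.5](press [-0.4 -0.1 -0.5]) open 0.005
```

View pics/t5.png

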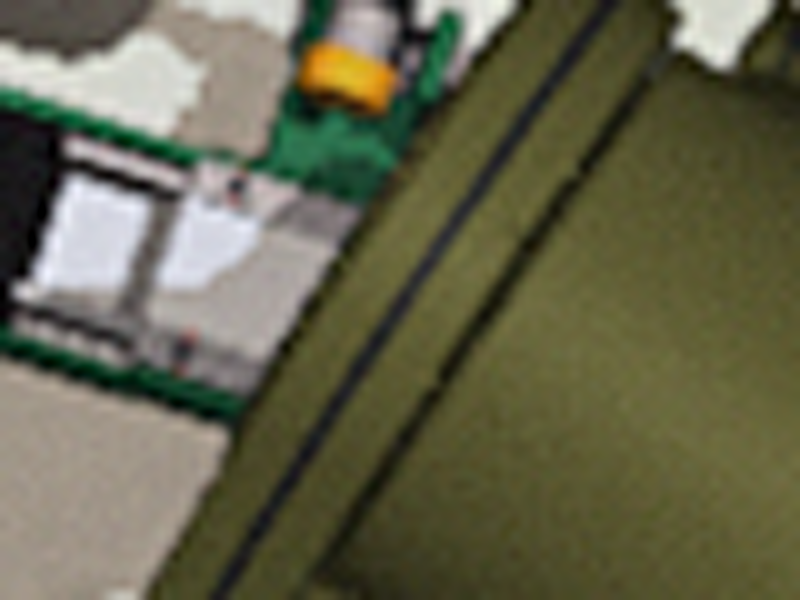

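View pics/s5.png

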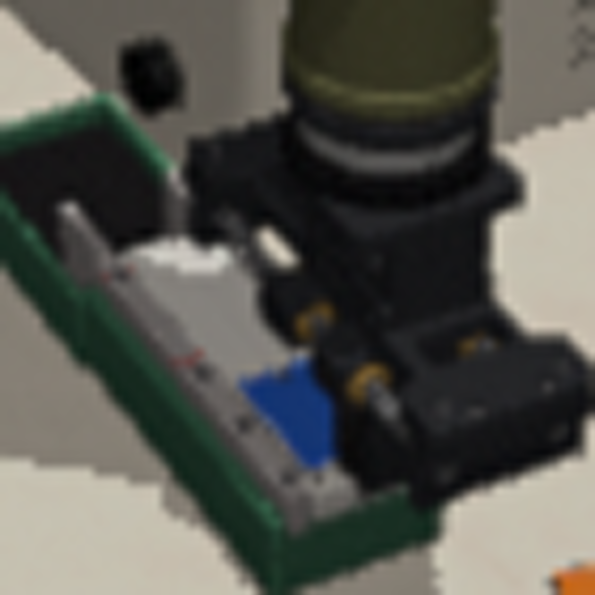

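The scene crop shows the gripper body at (430,350) beside the tag at (290,410). In the top crop the arm hides the tag. I'll lower the tool and start the push.

Emit:
carry_out(commands=[[[0,0,0,0,0,1,0],[0,0,0,0,0,1.95,0],[0,0,0,0,0,1.95,0],[0,0,0,0,0,1.95,0]]])

```text
clock: 3.92
tool_pos: [0.4048, -0.3363, 0.0649]
eef_rot: [0.171, 0.985, 0.0, -0.0]
contact_force: [0.9, -0.4, -0.3]
opening: 0.008
```

Run:
```python
from h import *
st()
s=cam("scene");crop(s,300,170,70,70,8.5,"s6.png")
```

```text
t 3.92 press TCP mm [  -8.6 -141.     9.9] rotErr [ 0.0002 -0.0007  0.0003] F [ 0.9 -0.4 -0.3](press [ 1.  -0.1 -0.3]) open 0.008
```

View pics/s6.png

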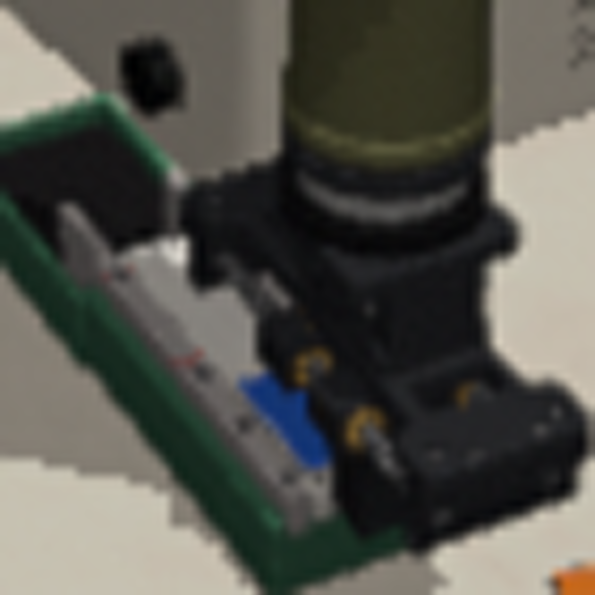

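Emit:
carry_out(commands=[[[0,0,0,0,0.6,0,0],[0,0,0,0,1.2,0,0],[0,0,0,0,1.8,0,0],[0,0,0,0,2.4,0,0],[0,0,0,0,3.0,0,0],[0,0,0,0,3.6,0,0],[0,0,0,0,4.2,0,0],[0,0,0,0,4.8,0,0],[0,0,0,0,5.1,0,0],[0,0,0,0,5.1,0,0]]])

```text
clock: 4.8
tool_pos: [0.4227, -0.2874, 0.0652]
eef_rot: [0.17, 0.985, 0.0, 0.0]
contact_force: [0.2, -0.3, 0.0]
opening: 0.009
```

Run:
```python
from h import *
st()
s=cam("scene");crop(s,300,170,70,70,8.5,"s7.png")
t=cam("top");crop(t,280,165,80,60,10,"t7.png")
```

```text
t 4.80 press TCP mm [ -8.3 -88.9  10.2] rotErr [ 0.0006 -0.      0.0017] F [ 0.2 -0.3  0. ](press [ 0.3 -0.2  0. ]) open 0.009
```

View pics/s7.png

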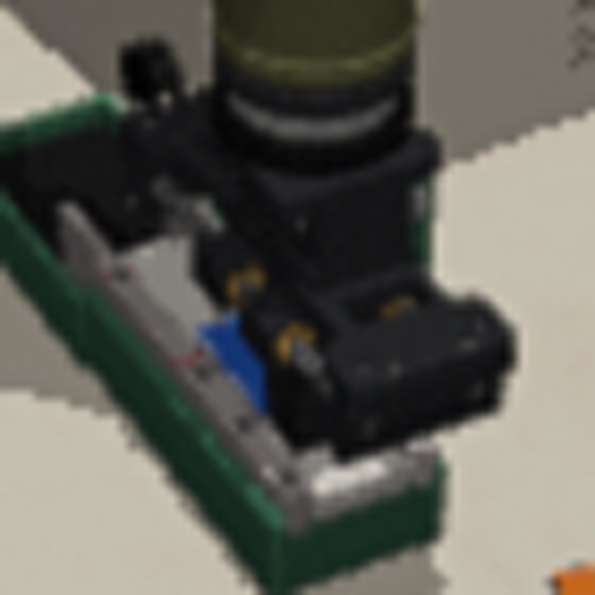

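View pics/t7.png

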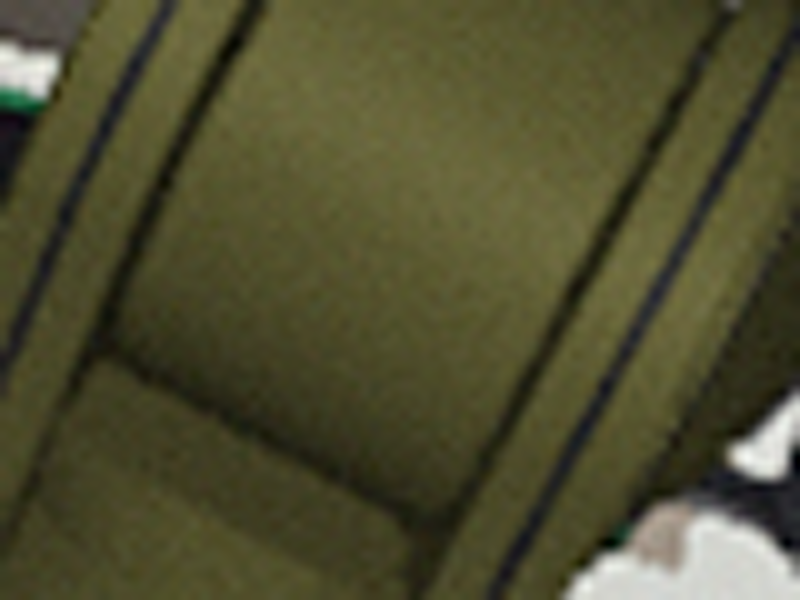

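Run:
```python
from h import *
s=cam("scene")
p=(np.array([[203,327],[243,380],[263,412],[188,357]])+.5)/8.5-.5+[300,170]
w=back(s,p,.061);print((W2P(w)*1000).round(1))
# predicted marks
for y in(-.03,): print((proj(s,P2W([[-.0275,y,.005]]))-[300,170]+.5)*8.5-.5)
```

```text
[[-14.1 -15.7   6. ]
 [-15.3 -51.9   6. ]
 [-17.5 -72.5   6. ]
 [-28.  -29.4   6. ]]
[[189.84621181 359.41791898]]
```

Emit:
carry_out(commands=[[[0,0,0,0,0.5,0,0],[0,0,0,0,1.0,0,0],[0,0,0,0,1.5,0,0],[0,0,0,0,2.0,0,0],[0,0,0,0,2.5,0,0],[0,0,0,0,3.0,0,0],[0,0,0,0,3.5,0,0],[0,0,0,0,3.9,0,0],[0,0,0,0,4.1,0,0],[0,0,0,0,4.1,0,0]]])

```text
clock: 5.78
tool_pos: [0.4363, -0.2491, 0.0652]
eef_rot: [0.17, 0.985, 0.0, 0.0]
contact_force: [0.3, 0.4, 0.8]
opening: 0.005
```

Run:
```python
from h import *
st()
s=cam("scene");crop(s,295,150,70,70,8.5,"s8.png")
```

```text
t 5.78 press TCP mm [ -8.3 -48.3  10.2] rotErr [ 0.0004 -0.      0.0013] F [0.3 0.4 0.8](press [0.1 0.5 0.8]) open 0.005
```

View pics/s8.png

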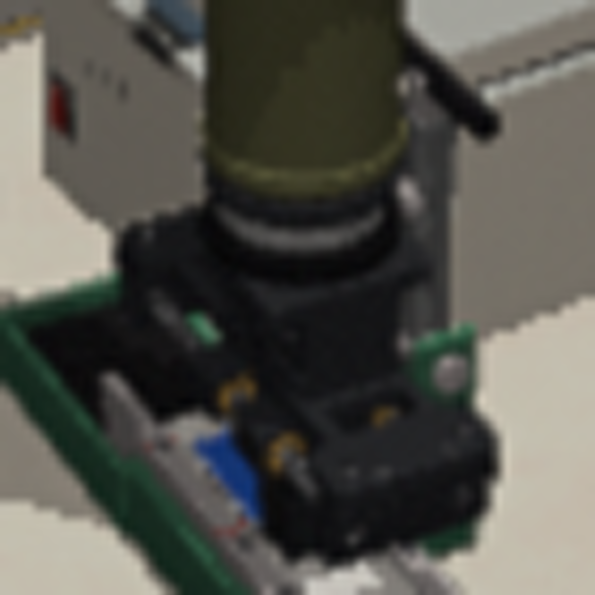

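Emit:
carry_out(commands=[[[0,0,0,0,-1.5,0,0],[0,0,0,0,-4,0,0],[0,0,0,0,-8,0,0],[0,0,0,0,-12,0,0],[0,0,0,0,-15,-2,0],[0,0,0,0,-17,-5,0],[0,0,0,0,-19,-8,0],[0,0,0,0,-20,-11,0],[0,0,0,0,-20,-14,0],[0,0,0,0,-20,-17,0]]])

```text
clock: 6.67
tool_pos: [0.3672, -0.4394, 0.2366]
eef_rot: [0.172, 0.985, -0.0, -0.0]
contact_force: [0.2, -0.1, -1.3]
opening: 0.005
```

Run:
```python
from h import *
st()
s=cam("scene");crop(s,290,160,64,64,9.2,"s9.png")
t=cam("top");crop(t,270,150,100,75,7.9,"t9.png")
```

```text
t 6.67 press TCP mm [  -9.4 -250.8  181.6] rotErr [-0.0004 -0.0004 -0.003 ] F [ 0.2 -0.1 -1.3](press [ 0.2 -0.  -1.3]) open 0.005
```

View pics/s9.png

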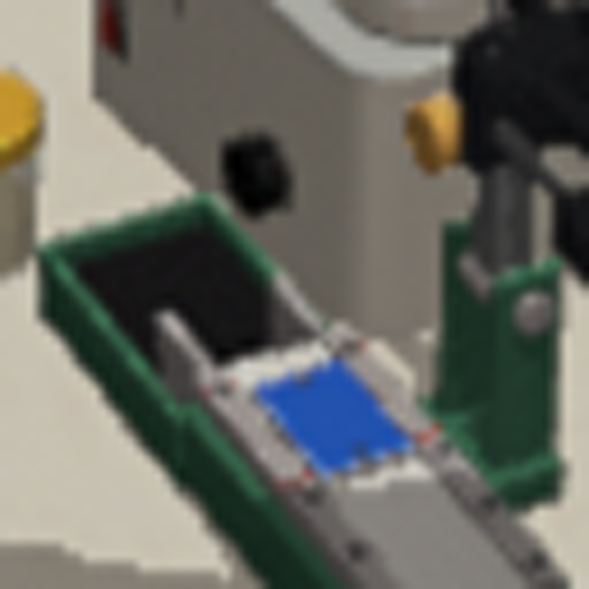

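View pics/t9.png

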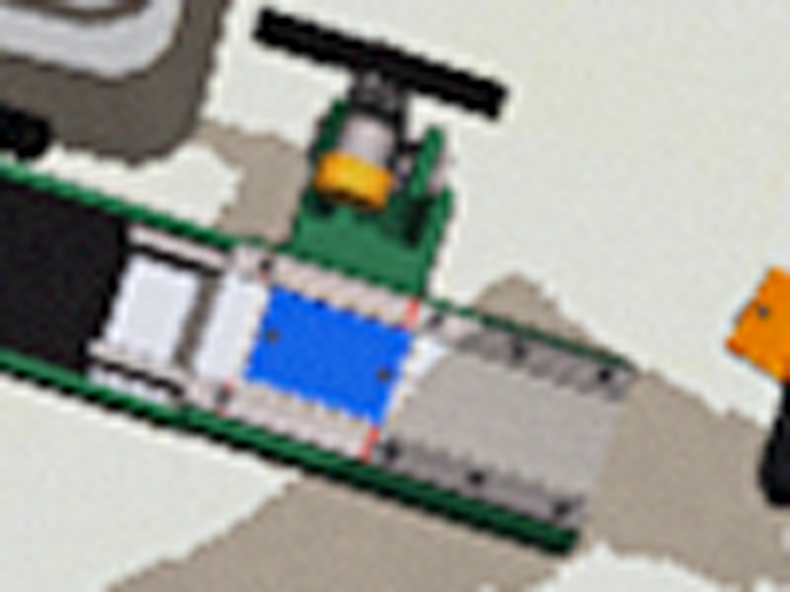

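```bash
cat >> h.py <<'E'
def tag(z=.061,save=None):
    out=[]
    for n in("top","scene"):
        d=cam(n); a=d["pixels"].astype(int)
        m=((a[...,2]>a[...,0]+70)&(a[...,2]>a[...,1]+50)).astype(np.uint8)
        c=proj(d,P2W([0,0,.005]))[0]; k=np.zeros_like(m); x,y=c.astype(int); k[max(0,y-45):y+45,x-70:x+60]=1
        m*=k; N,l,stt,ce=cv2.connectedComponentsWithStats(m)
        if N<2: print(n,"none"); continue
        i=1+np.argmax(stt[1:,4]); w=back(d,ce[i],z); print(n,"area",stt[i,4],"px",ce[i].round(1),"press mm",(W2P(w)*1000).round(1)[0]); out.append(W2P(w)[0])
        f=np.array([[-.0275,-.03,.005],[.0275,-.03,.005],[-.0275,.03,.005],[.0275,.03,.005]])
    return out
E
python3 -c "
from h import *
tag()"
```

```text
top area 234 px [311.1 194.5] press mm [ 0.6 -3.9  6. ]
scene area 109 px [325.6 204.9] press mm [ 0.4 -4.   6. ]
```

The tag lies between the marks but about 4 mm short (top crop trailing edge about (400,378)). The finger face is 14.5 mm ahead of the TCP. I'll nudge the tag forward 4 mm.

Run:
```python
from h import *
rows(P2W([[-.008,-.21,.06],[-.008,-.15,.010],[-.008,-.055,.010],[-.008,-.0445,.010]]))
```

```text
t 6.87 press TCP mm [  -8.5 -249.5  180.6] rotErr [-0.0007  0.0008 -0.0005] F [ 0.2  0.2 -0.6](press [ 0.1  0.2 -0.6]) open 0.004
[-0.001,0.001,-0.000,-0.01,0.99,3.01,0],
[-0.001,0.001,-0.000,-0.02,1.98,6.03,0],
[-0.001,0.001,-0.000,-0.03,2.97,9.04,0],
[-0.001,0.001,-0.000,-0.04,3.96,12.06,0],
[-0.001,0.001,-0.000,-0.04,6.96,14.56,0],
[-0.001,0.001,-0.000,-0.04,9.97,17.05,0],
[-0.001,0.001,-0.000,-0.03,13.13,17.05,0],
[-0.001,0.001,-0.000,-0.03,16.30,17.05,0],
[-0.001,0.001,-0.000,-0.03,19.47,17.05,0],
[-0.001,0.001,-0.000,-0.03,20.52,17.05,0],
```

Emit:
carry_out(commands=[[[0,0,0,0,1,3,0],[0,0,0,0,2,6,0],[0,0,0,0,3,9,0],[0,0,0,0,4,12,0],[0,0,0,0,7,14.6,0],[0,0,0,0,10,17.05,0],[0,0,0,0,13,17.05,0],[0,0,0,0,16,17.05,0],[0,0,0,0,19.0,17.05,0],[0,0,0,0,19.0,17.05,0]]])

```text
clock: 7.7
tool_pos: [0.4338, -0.2532, 0.0635]
eef_rot: [0.167, 0.986, 0.002, -0.001]
contact_force: [0.8, 0.8, 1.3]
opening: 0.007
```

```bash
python3 -c "
from h import *
st()"
```

```text
t 7.70 press TCP mm [ -9.3 -53.    8.5] rotErr [ 0.0035 -0.0029  0.008 ] F [0.8 0.8 1.3](press [0.5 1.1 1.3]) open 0.007
```

Emit:
carry_out(commands=[[[0,0,0,0,0,0,0],[0,0,0,0,0.5,0,0],[0,0,0,0,1.0,0,0],[0,0,0,0,1.3,0,0],[0,0,0,0,1.5,0,0],[0,0,0,0,1.5,0,0],[0,0,0,0,1.5,0,0]]])

```text
clock: 8.28
tool_pos: [0.4376, -0.2453, 0.0647]
eef_rot: [0.171, 0.985, 0.0, 0.0]
contact_force: [-0.6, 0.2, 0.3]
opening: 0.003
```

```bash
python3 -c "
from h import *
st()"
```

```text
t 8.28 press TCP mm [ -8.4 -44.3   9.7] rotErr [ 0.      0.     -0.0001] F [-0.6  0.2  0.3](press [-0.6 -0.   0.3]) open 0.003
```

Emit:
carry_out(commands=[[[0,0,0,0,-1.5,0,0],[0,0,0,0,-4,0,0],[0,0,0,0,-8,0,0],[0,0,0,0,-11,-2,0],[0,0,0,0,-13,-5,0],[0,0,0,0,-15,-8,0],[0,0,0,0,-17,-11,0],[0,0,0,0,-18,-14,0],[0,0,0,0,-19,-17.5,0],[0,0,0,0,-19,-20,0]]])

```text
clock: 9.12
tool_pos: [0.3722, -0.4274, 0.2676]
eef_rot: [0.173, 0.985, -0.002, 0.001]
contact_force: [1.1, 0.2, -0.1]
opening: 0.008
```

```bash
python3 -c "
from h import *
tag()
rows(P2W([[.05,-.2,.245],[.115,-.10,.25],[.115,-.028,.23],[.115,-.028,.166]]))"
```

```text
top area 232 px [309.5 194. ] press mm [0.7 1.2 6. ]
scene area 108 px [324.9 203.9] press mm [0.8 1.8 6. ]
t 9.22 press TCP mm [  -6.4 -236.3  214.1] rotErr [-0.0041  0.0081 -0.0022] F [-0.1  0.8  0.7](press [-0.4  0.7  0.7]) open 0.008
[-0.004,0.008,-0.002,-2.83,1.82,-1.53,0],
[-0.004,0.008,-0.002,-5.66,3.63,-3.06,0],
[-0.004,0.008,-0.002,-7.82,6.97,-3.22,0],
[-0.004,0.008,-0.002,-9.98,10.31,-3.39,0],
[-0.004,0.008,-0.002,-12.14,13.65,-3.55,0],
[-0.004,0.008,-0.002,-12.13,17.25,-2.57,0],
[-0.004,0.008,-0.002,-12.11,20.86,-1.58,0],
[-0.004,0.008,-0.002,-12.08,20.87,1.62,0],
[-0.004,0.008,-0.002,-12.06,20.88,4.82,0],
```

The tag is now at y ≈ +1.5 mm, within tolerance. Next I'll take the tool behind the lever.

Emit:
carry_out(commands=[[[0,0,0,-2.8,1.8,-1.5,0],[0,0,0,-5.7,3.6,-3,0],[0,0,0,-7.8,7,-3.2,0],[0,0,0,-10,10.3,-3.4,0],[0,0,0,-12.1,13.6,-3.5,0],[0,0,0,-12.1,17.2,-2.6,0],[0,0,0,-12.1,20.9,-1.6,0],[0,0,0,-12.1,20.9,-1.6,0],[0,0,0,-12.1,20.9,-1.6,0]]])

```text
clock: 9.97
tool_pos: [0.5583, -0.2642, 0.279]
eef_rot: [0.168, 0.986, 0.001, -0.002]
contact_force: [-0.0, -0.3, 0.5]
opening: 0.002
```

Run:
```python
from h import *
st()
s=cam("scene");crop(s,295,90,110,110,5.4,"s10.png")
t=cam("top");crop(t,250,80,120,120,5,"t10.png")
```

```text
t 9.97 press TCP mm [111.6 -21.5 224. ] rotErr [ 0.0016 -0.0036  0.0062] F [-0.  -0.3  0.5](press [ 0.1 -0.3  0.5]) open 0.002
```

View pics/s10.png

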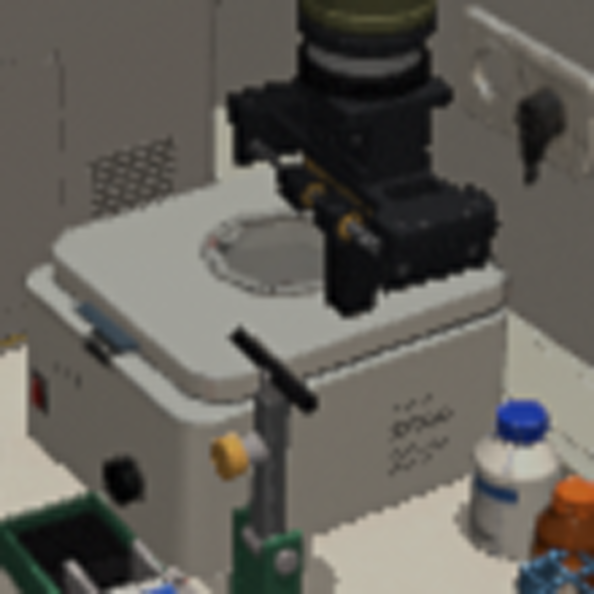

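View pics/t10.png

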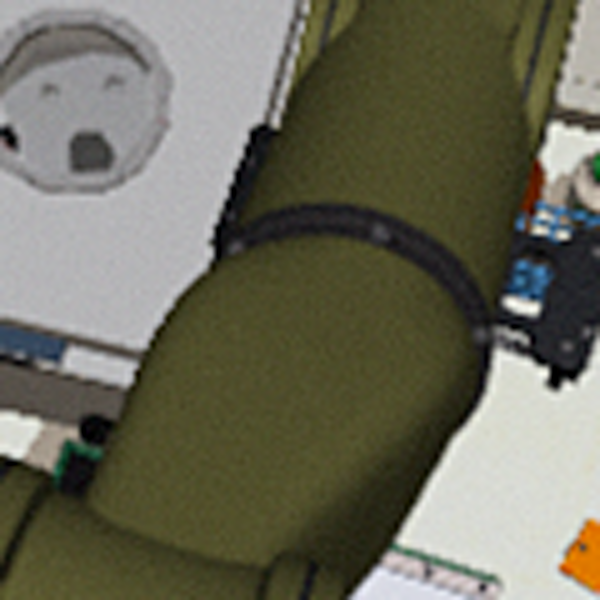

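```bash
cat > lev.py <<'E'
from h import *
def tcp(phi):
    rho=.122+.018*np.clip(phi/1.57,0,1.0)
    t=np.array([-np.cos(phi),-np.sin(phi)])
    c=np.array([.075,.042])+rho*np.array([-np.sin(phi),np.cos(phi)])-.007*t
    return [c[0]+.009,-.028,c[1]+.008]
if __name__=="__main__":
    import sys
    a=[tcp(p) for p in np.arange(0,1.53,.1)]
    print((np.array(a)*1000).round(1)[[0,5,10,15]])
    rows(P2W([[.112,-.028,.160],*a]),step=.03)
E
python3 lev.py
```

```text
[[ 91.  -28.  172. ]
 [ 28.9 -28.  165.5]
 [-24.5 -28.  128. ]
 [-54.4 -28.   66.8]]
t 10.07 press TCP mm [112.1 -26.4 225. ] rotErr [-0.0013 -0.0015 -0.0008] F [-0.3 -0.4  0. ](press [-0.2 -0.5  0. ]) open 0.007
[-0.001,-0.001,-0.001,-0.00,-0.05,2.17,0],
[-0.001,-0.001,-0.001,-0.00,-0.10,4.33,0],
[-0.001,-0.001,-0.001,-0.00,-0.15,6.50,0],
[-0.001,-0.001,-0.001,2.10,-0.16,5.30,0],
[-0.001,-0.001,-0.001,3.33,-0.16,5.18,0],
[-0.001,-0.001,-0.001,4.58,-0.16,5.19,0],
[-0.001,-0.001,-0.001,5.84,-0.16,5.32,0],
[-0.001,-0.001,-0.001,7.09,-0.16,5.58,0],
[-0.001,-0.001,-0.001,8.31,-0.16,5.97,0],
[-0.001,-0.001,-0.001,9.50,-0.16,6.48,0],
[-0.001,-0.001,-0.001,10.64,-0.16,7.12,0],
[-0.001,-0.001,-0.001,11.72,-0.16,7.88,0],
[-0.001,-0.001,-0.001,12.73,-0.16,8.75,0],
[-0.001,-0.001,-0.001,13.65,-0.16,9.72,0],
[-0.001,-0.001,-0.001,14.47,-0.16,10.79,0],
[-0.001,-0.001,-0.001,15.19,-0.16,11.95,0],
[-0.001,-0.001,-0.001,15.79,-0.16,13.19,0],
[-0.001,-0.001,-0.001,16.27,-0.15,14.49,0],
[-0.001,-0.001,-0.001,16.62,-0.15,15.84,0],
```

Emit:
carry_out(commands=[[[0,0,0,0,-0.2,2.2,0],[0,0,0,0,-0.2,4.3,0],[0,0,0,0,-0.2,6.3,0],[0,0,0,0,-0.2,6.3,0],[0,0,0,1.2,-0.2,5.8,0],[0,0,0,2.1,-0.2,5.3,0],[0,0,0,3.3,-0.2,5.2,0],[0,0,0,4.6,-0.2,5.2,0],[0,0,0,5.8,-0.2,5.3,0],[0,0,0,5.8,-0.2,5.3,0]]])

```text
clock: 10.9
tool_pos: [0.5013, -0.2511, 0.2292]
eef_rot: [0.171, 0.985, -0.0, 0.001]
contact_force: [0.5, -0.1, 0.2]
opening: 0.005
```

Run:
```python
from h import *
from lev import tcp
s=cam("scene");crop(s,295,90,110,110,5.4,"s11.png")
rows(P2W([tcp(p) for p in np.arange(.4,1.51,.1)]),step=.03)
```

```text
t 10.95 press TCP mm [ 54.9 -28.2 174.3] rotErr [-0.0008  0.0026 -0.0013] F [1.7 0.  1.8](press [1.6 0.6 1.8]) open 0.006
[-0.001,0.003,-0.001,1.38,0.02,0.50,0],
[-0.001,0.003,-0.001,2.60,0.02,0.88,0],
[-0.001,0.003,-0.001,3.79,0.02,1.39,0],
[-0.001,0.003,-0.001,4.94,0.02,2.02,0],
[-0.001,0.003,-0.001,6.02,0.02,2.78,0],
[-0.001,0.003,-0.001,7.03,0.02,3.64,0],
[-0.001,0.003,-0.001,7.96,0.02,4.61,0],
[-0.001,0.003,-0.001,8.79,0.02,5.68,0],
[-0.001,0.003,-0.001,9.51,0.02,6.84,0],
[-0.001,0.003,-0.001,10.12,0.02,8.07,0],
[-0.001,0.003,-0.001,10.60,0.02,9.37,0],
[-0.001,0.003,-0.001,10.95,0.02,10.72,0],
```

View pics/s11.png

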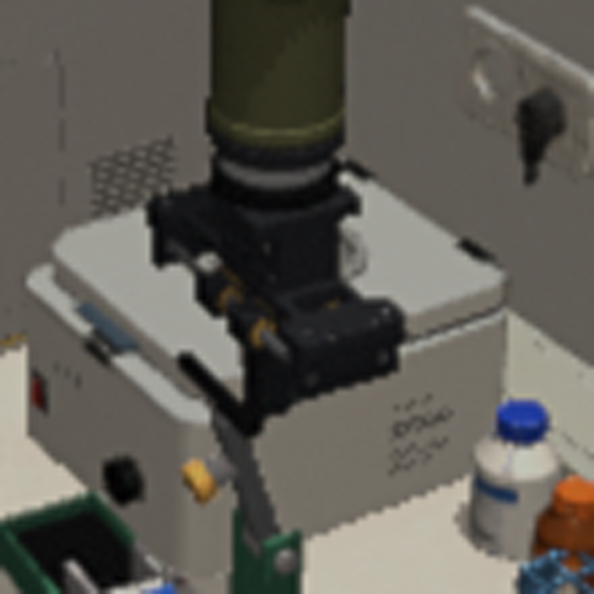

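The lever follows: the bar at (220,390) sits in front of the fingers at about 0.3 rad. I'll continue along the arc.

Emit:
carry_out(commands=[[[0,0,0,1.4,0,0.5,0],[0,0,0,2.6,0,0.9,0],[0,0,0,3.8,0,1.4,0],[0,0,0,4.9,0,2.0,0],[0,0,0,6.0,0,2.8,0],[0,0,0,7.0,0,3.6,0],[0,0,0,8.0,0,4.6,0],[0,0,0,8.8,0,5.7,0],[0,0,0,9.5,0,6.8,0],[0,0,0,9.5,0,6.8,0]]])

```text
clock: 11.78
tool_pos: [0.4133, -0.2188, 0.1593]
eef_rot: [0.171, 0.985, -0.0, -0.0]
contact_force: [1.1, 0.3, 2.4]
opening: 0.005
```

Run:
```python
from h import *
from lev import tcp
rows(P2W([tcp(p) for p in np.arange(1.3,1.58,.1)]),step=.03);print(tcp(1.57))
s=cam("scene");crop(s,295,90,110,110,5.4,"s12.png")
```

```text
t 11.78 press TCP mm [-40.2 -27.5 104.3] rotErr [-0.0003 -0.0001 -0.0004] F [1.1 0.3 2.4](press [1.  0.6 2.4]) open 0.005
[-0.000,-0.000,-0.000,0.59,-0.05,1.10,0],
[-0.000,-0.000,-0.000,1.07,-0.05,2.40,0],
[-0.000,-0.000,-0.000,1.42,-0.05,3.75,0],
[np.float64(-0.0559943813234817), -0.028, np.float64(0.0571114835200255)]
```

View pics/s12.png

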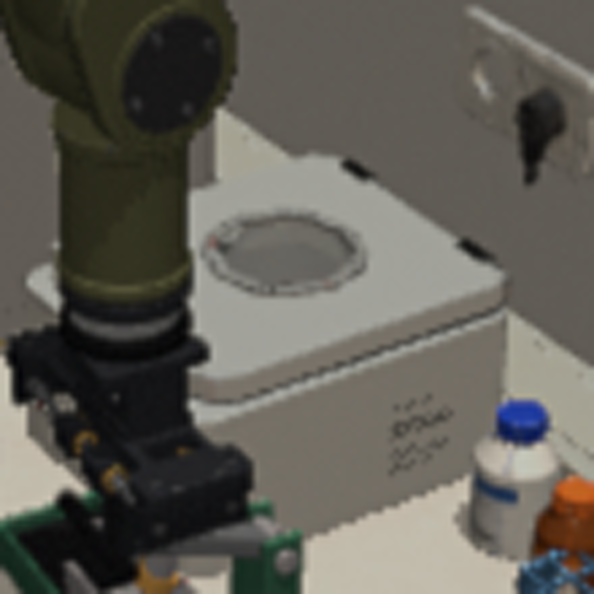

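Emit:
carry_out(commands=[[[0,0,0,0.6,0,1.1,0],[0,0,0,1.1,0,2.4,0],[0,0,0,1.4,0,3.6,0],[0,0,0,1.5,0,4.3,0],[0,0,0,1.6,0,4.6,0],[0,0,0,1.6,0,4.6,0]]])

```text
clock: 12.33
tool_pos: [0.3995, -0.2135, 0.1138]
eef_rot: [0.171, 0.985, -0.0, 0.001]
contact_force: [2.3, -2.1, 3.3]
opening: 0.006
```

Run:
```python
from h import *
st()
s=cam("scene");crop(s,285,150,90,90,6.6,"s13.png")
```

```text
t 12.33 press TCP mm [-55.  -27.2  58.8] rotErr [-0.0001  0.0018  0.0001] F [ 2.3 -2.1  3.3](press [ 2.9 -1.3  3.3]) open 0.006
```

View pics/s13.png

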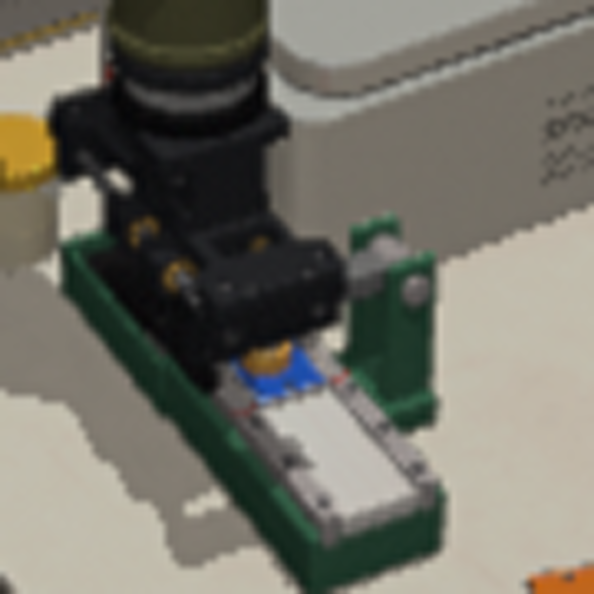

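Emit:
carry_out(commands=[[[0,0,0,0,0,0.1,0],[0,0,0,0,0,0.2,0],[0,0,0,0,0,0.2,0],[0,0,0,0,0,0.2,0]]])

```text
clock: 12.72
tool_pos: [0.3992, -0.2134, 0.1123]
eef_rot: [0.171, 0.985, -0.0, 0.001]
contact_force: [2.9, -1.4, 6.9]
opening: 0.007
```

Emit:
carry_out(commands=[[[0,0,0,0,0,0.1,0],[0,0,0,0,0,0.2,0],[0,0,0,0,0,0.2,0],[0,0,0,0,0,0.2,0]]])

```text
clock: 13.05
tool_pos: [0.3992, -0.2134, 0.1119]
eef_rot: [0.171, 0.985, -0.001, 0.002]
contact_force: [0.7, -0.7, 27.4]
opening: 0.005
```

27 N with the die on the tag, so it is pressed. I'll bring the lever back along the arc.

Run:
```python
from h import *
from lev import tcp
rows(P2W([[-.055,-.028,.066],*[tcp(p) for p in np.arange(1.4,-.01,-.1)],[.115,-.028,.17]]),step=.04)
```

```text
t 13.05 press TCP mm [-55.3 -27.2  56.9] rotErr [-0.0005  0.0037  0.0002] F [ 0.7 -0.7 27.4](press [ 0.9 -0.5 27.4]) open 0.005
[-0.000,0.004,0.000,-0.03,-0.08,-0.91,0],
[-0.000,0.004,0.000,-0.45,-0.08,-2.35,0],
[-0.000,0.004,0.000,-0.94,-0.08,-3.65,0],
[-0.000,0.004,0.000,-1.55,-0.09,-4.88,0],
[-0.000,0.004,0.000,-2.27,-0.09,-6.03,0],
[-0.000,0.004,0.000,-3.11,-0.09,-7.10,0],
[-0.000,0.004,0.000,-4.03,-0.09,-8.07,0],
[-0.000,0.004,0.000,-5.04,-0.09,-8.93,0],
[-0.000,0.004,0.000,-6.13,-0.09,-9.69,0],
[-0.000,0.004,0.000,-7.27,-0.09,-10.32,0],
[-0.000,0.004,0.000,-8.46,-0.09,-10.83,0],
[-0.000,0.004,0.000,-9.69,-0.09,-11.21,0],
[-0.000,0.004,0.000,-10.94,-0.09,-11.46,0],
[-0.000,0.004,0.000,-12.19,-0.09,-11.59,0],
[-0.000,0.004,0.000,-13.44,-0.09,-11.59,0],
[-0.000,0.004,0.000,-14.67,-0.09,-11.46,0],
[-0.000,0.004,0.000,-17.07,-0.09,-11.25,0],
```

Emit:
carry_out(commands=[[[0,0,0,0,0,-0.9,0],[0,0,0,-0.4,0,-2.3,0],[0,0,0,-0.9,0,-3.6,0],[0,0,0,-1.5,0,-4.9,0],[0,0,0,-2.3,0,-6.0,0],[0,0,0,-3.1,0,-7.1,0],[0,0,0,-4.0,0,-8.1,0],[0,0,0,-5.0,0,-8.9,0],[0,0,0,-6.1,0,-9.7,0],[0,0,0,-7.3,0,-10.3,0]]])

```text
clock: 13.88
tool_pos: [0.4652, -0.2371, 0.213]
eef_rot: [0.171, 0.985, 0.0, -0.002]
contact_force: [0.6, -1.2, 1.0]
opening: 0.005
```

Emit:
carry_out(commands=[[[0,0,0,-1.2,0,-0.5,0],[0,0,0,-2.4,0,-0.9,0],[0,0,0,-3.7,0,-1.1,0],[0,0,0,-4.9,0,-1.3,0],[0,0,0,-6.2,0,-1.3,0],[0,0,0,-7.4,0,-1.1,0],[0,0,0,-9.4,0,-0.9,0],[0,0,0,-9.8,0,-0.9,0],[0,0,0,-9.8,0,-0.9,0]]])

```text
clock: 14.63
tool_pos: [0.5584, -0.27, 0.2206]
eef_rot: [0.17, 0.985, 0.0, -0.002]
contact_force: [-0.1, -0.2, 0.3]
opening: 0.0
```

Run:
```python
from h import *
st()
s=cam("scene");crop(s,285,110,100,120,5,"s14.png")
tag()
```

```text
t 14.63 press TCP mm [113.7 -26.9 165.6] rotErr [ 0.0003 -0.0033  0.0004] F [-0.1 -0.2  0.3](press [-0.  -0.2  0.3]) open 0.000
top none
scene area 108 px [325.1 204.1] press mm [0.9 0.5 6. ]
```

View pics/s14.png

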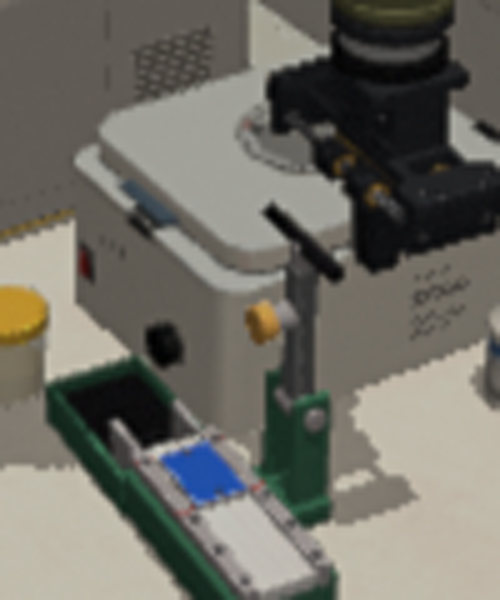

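Run:
```python
from h import *
rows(P2W([[.115,-.05,.235],[.10,-.13,.24],[-.01,-.21,.19],[-.01,-.2,.06],[-.01,-.15,.010],[-.01,-.07,.010]]),step=.04)
```

```text
t 14.78 press TCP mm [112.8 -27.2 166.3] rotErr [-0.0001 -0.003   0.0002] F [-0.4  0.1  0.5](press [-0.4 -0.1  0.5]) open 0.002
[-0.000,-0.003,0.000,-0.10,-1.14,-3.44,0],
[-0.000,-0.003,0.000,-0.20,-2.28,-6.87,0],
[-0.000,-0.003,0.000,0.30,-4.95,-7.04,0],
[-0.000,-0.003,0.000,0.80,-7.61,-7.20,0],
[-0.000,-0.003,0.000,1.30,-10.28,-7.37,0],
[-0.000,-0.003,0.000,4.05,-12.28,-6.11,0],
[-0.000,-0.003,0.000,6.79,-14.28,-4.85,0],
[-0.000,-0.003,0.000,9.54,-16.28,-3.59,0],
[-0.000,-0.003,0.000,12.29,-18.28,-2.33,0],
[-0.000,-0.003,0.000,12.28,-18.03,0.92,0],
[-0.000,-0.003,0.000,12.27,-17.78,4.17,0],
[-0.000,-0.003,0.000,12.26,-17.53,7.42,0],
[-0.000,-0.003,0.000,12.25,-17.28,10.67,0],
[-0.000,-0.003,0.000,12.24,-14.78,13.17,0],
[-0.000,-0.003,0.000,12.23,-12.28,15.67,0],
[-0.000,-0.003,0.000,12.23,-8.28,15.67,0],
[-0.000,-0.003,0.000,12.23,-4.28,15.67,0],
```

Emit:
carry_out(commands=[[[0,-0.003,0,0,-1.1,-3.4,0],[0,-0.003,0,-0.2,-2.3,-6.9,0],[0,-0.003,0,0.3,-5,-7,0],[0,-0.003,0,0.8,-7.6,-7.2,0],[0,-0.003,0,1.3,-10.3,-7.3,0],[0,-0.003,0,4,-12.3,-6.1,0],[0,-0.003,0,6.8,-14.3,-4.9,0],[0,-0.003,0,9.5,-16.3,-3.6,0],[0,-0.003,0,12.3,-18.3,-2.3,0],[0,-0.003,0,12.3,-18.3,-2.3,0]]])

```text
clock: 15.62
tool_pos: [0.3706, -0.4028, 0.2423]
eef_rot: [0.175, 0.984, 0.0, -0.005]
contact_force: [-1.5, -0.2, 0.4]
opening: 0.007
```

Run:
```python
from h import *
tag()
rows(P2W([[-.01,-.2,.06],[-.01,-.15,.010],[-.01,-.06,.010]]),step=.04)
```

```text
top area 231 px [309.5 194. ] press mm [0.6 1.2 6. ]
scene area 105 px [324.8 203.9] press mm [0.4 1.9 6. ]
t 15.72 press TCP mm [ -10.9 -211.   189.5] rotErr [ 0.0003  0.0003 -0.003 ] F [ 1.1 -0.2 -0.2](press [ 1.1  0.2 -0.2]) open 0.007
[0.000,0.000,-0.003,-0.02,0.27,3.24,0],
[0.000,0.000,-0.003,-0.04,0.55,6.48,0],
[0.000,0.000,-0.003,-0.06,0.82,9.71,0],
[0.000,0.000,-0.003,-0.08,1.09,12.95,0],
[0.000,0.000,-0.003,-0.07,3.59,15.45,0],
[0.000,0.000,-0.003,-0.06,6.09,17.95,0],
[0.000,0.000,-0.003,-0.05,9.09,17.95,0],
[0.000,0.000,-0.003,-0.05,12.09,17.95,0],
[0.000,0.000,-0.003,-0.04,15.09,17.96,0],
```

Emit:
carry_out(commands=[[[0,0,0,0,0.3,3.2,0],[0,0,0,0,0.6,6.5,0],[0,0,0,0,0.8,9.7,0],[0,0,0,0,1.1,13,0],[0,0,0,0,3.6,15.5,0],[0,0,0,0,6.1,17.9,0],[0,0,0,0,9.1,17.9,0],[0,0,0,0,12.1,17.9,0],[0,0,0,0,14.6,17.9,0],[0,0,0,0,14.6,17.9,0]]])

```text
clock: 16.55
tool_pos: [0.4359, -0.2566, 0.0658]
eef_rot: [0.165, 0.986, 0.002, 0.003]
contact_force: [0.6, 0.4, -0.2]
opening: 0.003
```

Emit:
carry_out(commands=[[[0,0,0,0,0,0,0],[0,0,0,0,0.8,0,0],[0,0,0,0,1.6,0,0],[0,0,0,0,2.4,0,0],[0,0,0,0,3.2,0,0],[0,0,0,0,4.0,0,0],[0,0,0,0,4.0,0,0]]])

```text
clock: 17.13
tool_pos: [0.4459, -0.2243, 0.0657]
eef_rot: [0.169, 0.986, 0.0, 0.002]
contact_force: [-0.2, 0.1, -0.3]
opening: 0.007
```

Run:
```python
from h import *
st()
s=cam("scene");crop(s,275,130,90,90,6.6,"s15.png")
```

```text
t 17.13 press TCP mm [ -7.7 -21.7  10.7] rotErr [0.0016 0.0031 0.0028] F [-0.2  0.1 -0.3](press [-0.3  0.  -0.3]) open 0.007
```

View pics/s15.png

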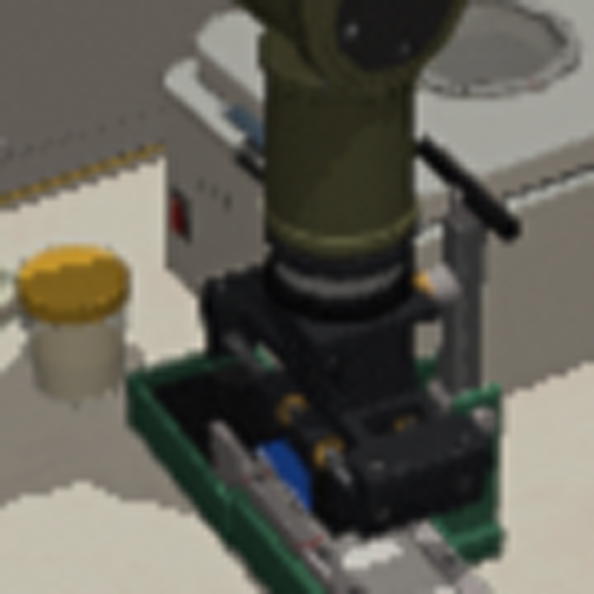

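Emit:
carry_out(commands=[[[0,0,0,0.2,0.6,0,0],[0,0,0,0.2,1.2,0,0],[0,0,0,0.2,1.8,0,0],[0,0,0,0.2,2.4,0,0],[0,0,0,0.2,2.9,0,0],[0,0,0,0.2,3.3,0,0],[0,0,0,0.2,3.6,0,0],[0,0,0,0.2,3.6,0,0]]])

```text
clock: 17.85
tool_pos: [0.4555, -0.191, 0.0657]
eef_rot: [0.17, 0.985, 0.0, 0.002]
contact_force: [0.5, 0.2, 0.5]
opening: 0.005
```

Run:
```python
from h import *
st()
s=cam("scene");crop(s,275,130,90,90,6.6,"s16.png")
```

```text
t 17.85 press TCP mm [-9.8 12.9 10.7] rotErr [0.0005 0.003  0.0014] F [0.5 0.2 0.5](press [0.4 0.4 0.5]) open 0.005
```

View pics/s16.png

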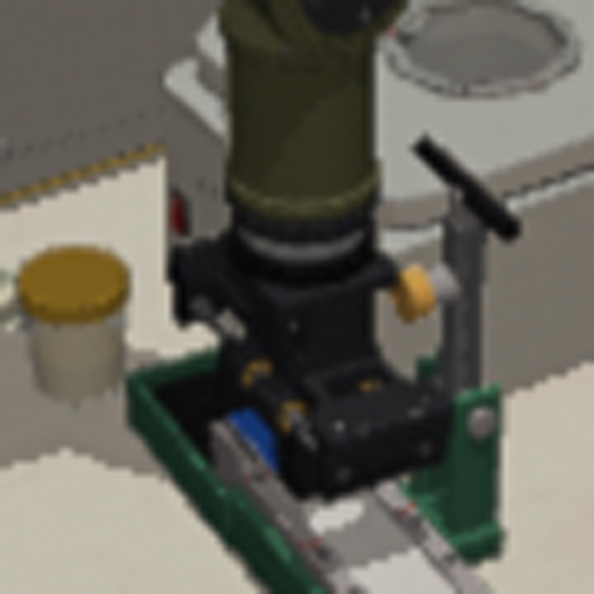

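Emit:
carry_out(commands=[[[0,0,0,0,0.2,0,0],[0,0,0,0,0.3,0,0],[0,0,0,0,0.3,0,0],[0,0,0,0,-0.6,0,0],[0,0,0,0,-0.6,0,0],[0,0,0,0,-0.6,0,0],[0,0,0,0,-0.6,0,0]]])

```text
clock: 18.48
tool_pos: [0.4529, -0.1979, 0.0657]
eef_rot: [0.171, 0.985, -0.0, 0.001]
contact_force: [0.7, -0.0, 0.1]
opening: 0.004
```

Run:
```python
from h import *
st()
s=cam("scene");crop(s,290,170,45,45,13,"s17.png")
```

```text
t 18.48 press TCP mm [-9.9  5.5 10.7] rotErr [-0.      0.003  -0.0006] F [ 0.7 -0.   0.1](press [0.7 0.2 0.1]) open 0.004
```

View pics/s17.png

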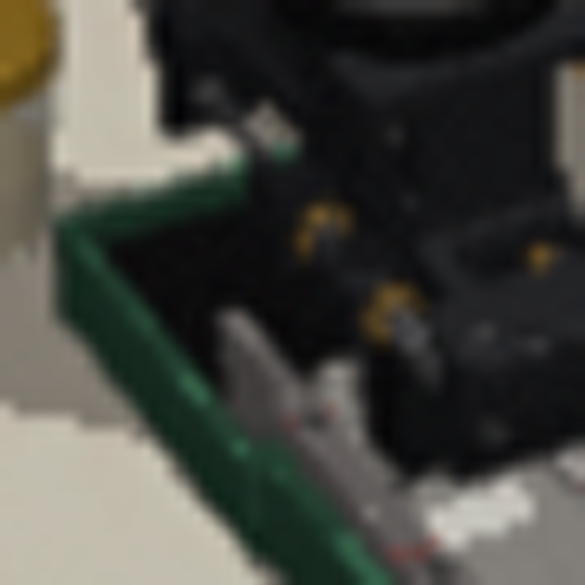

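The blue has dropped out of view. I'll back off to check that the tag leans in the groove.

Emit:
carry_out(commands=[[[0,0,0,0,-3,0,0],[0,0,0,0,-7,0,0],[0,0,0,0,-11,-1,0],[0,0,0,0,-15,-4,0],[0,0,0,0,-18,-7,0],[0,0,0,0,-20,-10,0],[0,0,0,0,-22,-13,0],[0,0,0,0,-22,-13,0],[0,0,0,0,-22,-13,0]]])

```text
clock: 19.28
tool_pos: [0.3787, -0.4067, 0.1973]
eef_rot: [0.172, 0.985, -0.002, 0.003]
contact_force: [0.6, 1.0, -0.4]
opening: 0.006
```

Run:
```python
from h import *
st()
s=cam("scene");crop(s,290,160,60,60,10,"s18.png")
t=cam("top");crop(t,250,155,80,60,9.9,"t18.png")
```

```text
t 19.28 press TCP mm [  -9.6 -216.1  142.3] rotErr [-0.002   0.0069 -0.0032] F [ 0.6  1.  -0.4](press [ 0.3  1.1 -0.4]) open 0.006
```

View pics/s18.png

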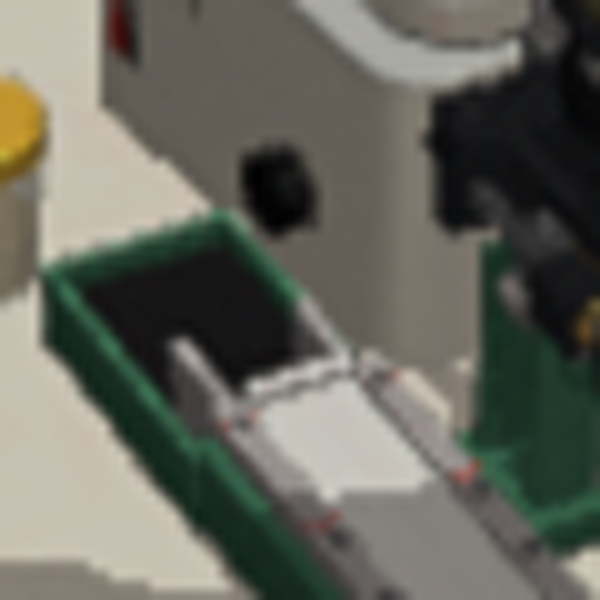

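View pics/t18.png

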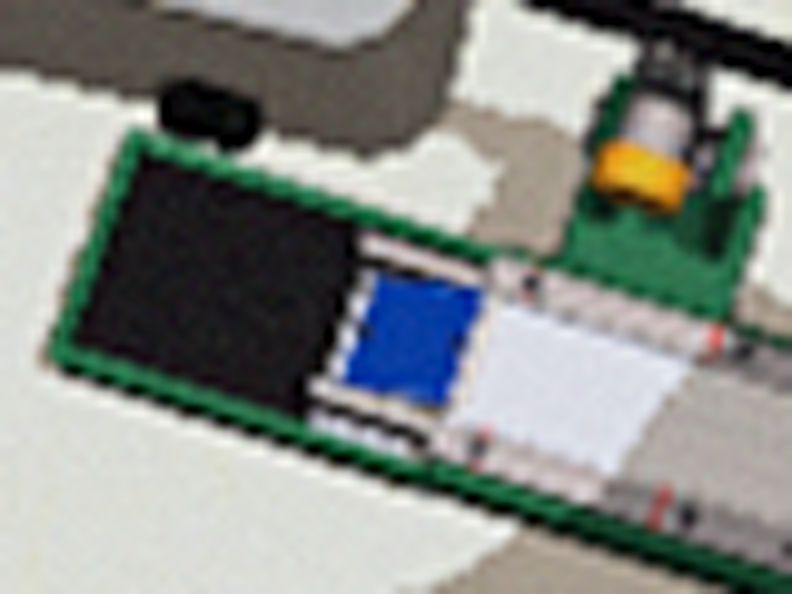

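Run:
```python
from h import *
t=cam("top");s=cam("scene")
def tri(a,b):
    def ray(d,uv): 
        p=back(d,uv,0)[0]; c=np.array(d["xyz"]); return c,(p-c)/np.linalg.norm(p-c)
    c1,d1=ray(t,a);c2,d2=ray(s,b)
    k=np.linalg.lstsq(np.c_[d1,-d2],c2-c1,rcond=None)[0]
    p,q=c1+k[0]*d1,c2+k[1]*d2; print((W2P((p+q)/2)*1000).round(),"gap",(np.linalg.norm(p-q)*1000).round(1))
tri(np.array([210,112])/9.9+[250,155],np.array([280,188])/10+[290,160])
tri(np.array([265,135])/6.9+[245,140],np.array([480,270])/11+[290,140])
# corner of box side: front-face top-left? red switch
tri(np.array([275,135])/6.9+[245,140],np.array([430,300])/11+[290,140])
# scene base/front: front face candidates
for x in (35,45,55): print(x,proj(t,P2W([[x/1e3,.1,.1],[x/1e3,.1,-.055]])),)
```

```text
[[ 46. 143.   7.]] gap 1.5
[[71. 96. 88.]] gap 25.7
[[65. 97. 80.]] gap 5.4
35 [[280.60708716 166.21777642]
 [284.75311199 178.08921264]]
45 [[281.77317879 163.04865233]
 [285.77519297 175.28142743]]
55 [[282.93583888 159.88885426]
 [286.79462331 172.48092389]]
```

Run:
```python
from h import *
rows(P2W([[-.007,-.19,.05],[-.007,-.15,.0105],[-.007,.015,.0105]]),step=.04)
```

```text
t 19.48 press TCP mm [ -10.9 -212.1  139.2] rotErr [0.0021 0.0001 0.0027] F [-0.3  0.2 -0.1](press [-0.3  0.1 -0.1]) open 0.009
[0.002,0.000,0.003,-0.13,0.73,2.98,0],
[0.002,0.000,0.003,-0.26,1.46,5.95,0],
[0.002,0.000,0.003,-0.39,2.19,8.93,0],
[0.002,0.000,0.003,-0.40,4.18,10.91,0],
[0.002,0.000,0.003,-0.40,6.18,12.89,0],
[0.002,0.000,0.003,-0.41,9.48,12.89,0],
[0.002,0.000,0.003,-0.42,12.78,12.90,0],
[0.002,0.000,0.003,-0.43,16.08,12.91,0],
[0.002,0.000,0.003,-0.44,19.38,12.92,0],
[0.002,0.000,0.003,-0.45,22.68,12.92,0],
```

Emit:
carry_out(commands=[[[0.002,0,0.003,-0.1,0.7,3,0],[0.002,0,0.003,-0.3,1.5,6,0],[0.002,0,0.003,-0.4,2.2,8.9,0],[0.002,0,0.003,-0.4,4.2,10.9,0],[0.002,0,0.003,-0.4,6.2,12.8,0],[0.002,0,0.003,-0.4,9.2,12.8,0],[0.002,0,0.003,-0.4,12.2,12.8,0],[0.002,0,0.003,-0.4,15.2,12.8,0],[0.002,0,0.003,-0.4,18.2,12.8,0],[0.002,0,0.003,-0.4,20,12.8,0]]])

```text
clock: 20.32
tool_pos: [0.4508, -0.2122, 0.0665]
eef_rot: [0.169, 0.986, 0.0, 0.0]
contact_force: [-0.1, 0.2, 0.4]
opening: 0.004
```

Emit:
carry_out(commands=[[[0,0,0,0,0.4,0,0],[0,0,0,0,0.8,0,0],[0,0,0,0,1.2,0,0],[0,0,0,0,1.2,0,0],[0,0,0,0,1.2,0,0]]])

```text
clock: 20.73
tool_pos: [0.4537, -0.2075, 0.0675]
eef_rot: [0.173, 0.985, -0.002, 0.001]
contact_force: [-0.5, 0.1, 0.2]
opening: 0.002
```

```bash
cat > arc.py <<'E'
from h import *
a=[]
for th in np.radians(range(47,113,6)):
    y=85-60*np.cos(th); z=-35+60*np.sin(th); a.append([-.007,(y-14.5)/1e3,(z+1.5)/1e3])
print((np.array(a)*1e3).round(1).tolist())
rows(P2W(a))
E
python3 arc.py
```

```text
[[-7.0, 29.6, 10.4], [-7.0, 34.4, 14.4], [-7.0, 39.6, 17.9], [-7.0, 45.1, 20.9], [-7.0, 51.0, 23.2], [-7.0, 57.0, 25.0], [-7.0, 63.2, 26.1], [-7.0, 69.5, 26.5], [-7.0, 75.7, 26.3], [-7.0, 81.9, 25.4], [-7.0, 88.0, 23.9]]
t 20.73 press TCP mm [-5.9 -3.3 12.5] rotErr [-0.0028  0.0027 -0.0044] F [-0.5  0.1  0.2](press [-0.5 -0.1  0.2]) open 0.002
[-0.003,0.003,-0.004,0.12,3.29,0.21,0],
[-0.003,0.003,-0.004,0.12,3.77,-0.20,0],
[-0.003,0.003,-0.004,0.12,4.29,-0.55,0],
[-0.003,0.003,-0.004,0.12,4.85,-0.85,0],
[-0.003,0.003,-0.004,0.13,5.43,-1.08,0],
[-0.003,0.003,-0.004,0.13,6.03,-1.26,0],
[-0.003,0.003,-0.004,0.13,6.65,-1.37,0],
[-0.003,0.003,-0.004,0.13,7.27,-1.42,0],
[-0.003,0.003,-0.004,0.14,7.90,-1.40,0],
[-0.003,0.003,-0.004,0.14,8.52,-1.31,0],
[-0.003,0.003,-0.004,0.14,9.13,-1.16,0],
```

Emit:
carry_out(commands=[[[0,0,0,0.1,0.6,0.2,0],[0,0,0,0.1,1.2,0.2,0],[0,0,0,0.1,1.8,0.2,0],[0,0,0,0.1,2.2,0.2,0],[0,0,0,0.1,2.2,0.2,0],[0,0,0,0.1,2.2,0.2,0]]])

```text
clock: 21.23
tool_pos: [0.4609, -0.185, 0.0657]
eef_rot: [0.172, 0.985, -0.001, 0.001]
contact_force: [0.5, -0.8, -0.2]
opening: 0.005
```

```bash
python3 arc.py
```

```text
[[-7.0, 29.6, 10.4], [-7.0, 34.4, 14.4], [-7.0, 39.6, 17.9], [-7.0, 45.1, 20.9], [-7.0, 51.0, 23.2], [-7.0, 57.0, 25.0], [-7.0, 63.2, 26.1], [-7.0, 69.5, 26.5], [-7.0, 75.7, 26.3], [-7.0, 81.9, 25.4], [-7.0, 88.0, 23.9]]
t 21.23 press TCP mm [-6.7 20.4 10.7] rotErr [-0.0018  0.0031 -0.0019] F [ 0.5 -0.8 -0.2](press [ 0.7 -0.6 -0.2]) open 0.005
[-0.002,0.003,-0.002,0.03,0.92,0.03,0],
[-0.002,0.003,-0.002,0.03,1.40,-0.38,0],
[-0.002,0.003,-0.002,0.03,1.92,-0.73,0],
[-0.002,0.003,-0.002,0.03,2.48,-1.03,0],
[-0.002,0.003,-0.002,0.03,3.06,-1.26,0],
[-0.002,0.003,-0.002,0.03,3.66,-1.44,0],
[-0.002,0.003,-0.002,0.03,4.28,-1.55,0],
[-0.002,0.003,-0.002,0.03,4.91,-1.59,0],
[-0.002,0.003,-0.002,0.04,5.53,-1.57,0],
[-0.002,0.003,-0.002,0.04,6.16,-1.49,0],
[-0.002,0.003,-0.002,0.04,6.77,-1.33,0],
```

Emit:
carry_out(commands=[[[0,0,0,0,0.6,0.05,0],[0,0,0,0,1.2,0.05,0],[0,0,0,0,1.65,-0.3,0],[0,0,0,0,2.2,-0.65,0],[0,0,0,0,2.75,-0.95,0],[0,0,0,0,3.3,-1.2,0],[0,0,0,0,3.9,-1.4,0],[0,0,0,0,3.9,-1.4,0]]])

```text
clock: 21.9
tool_pos: [0.4749, -0.1469, 0.0801]
eef_rot: [0.171, 0.985, -0.001, 0.002]
contact_force: [0.9, 0.0, 0.4]
opening: 0.005
```

Run:
```python
from h import *
st()
s=cam("scene");crop(s,285,160,50,50,12,"s19.png")
```

```text
t 21.90 press TCP mm [-6.3 60.9 25.1] rotErr [-0.0007  0.0041 -0.0005] F [0.9 0.  0.4](press [0.8 0.3 0.4]) open 0.005
```

View pics/s19.png

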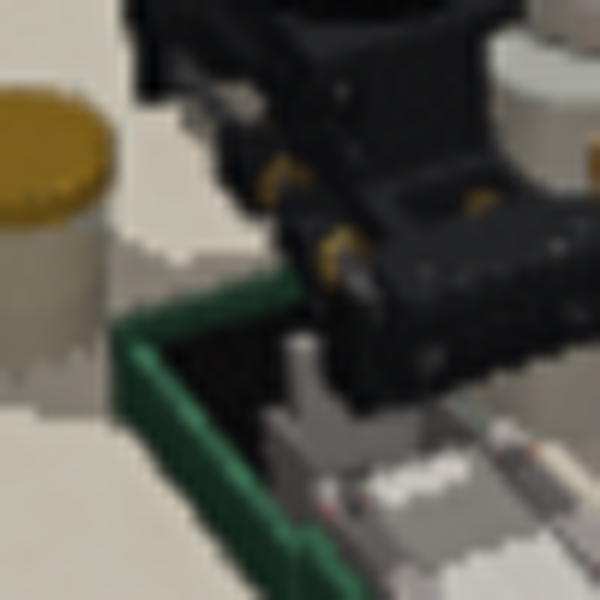

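The grey metal side at (300,375) stands nearly upright ahead of the finger. I'll continue past vertical.

Emit:
carry_out(commands=[[[0,0,0,0,0.6,-0.1,0],[0,0,0,0,1.2,-0.15,0],[0,0,0,0,1.8,-0.1,0],[0,0,0,0,2.4,0,0],[0,0,0,0,3.0,0.1,0],[0,0,0,0,3.6,0.2,0],[0,0,0,0,3.6,0.2,0],[0,0,0,0,3.6,0.2,0]]])

```text
clock: 22.62
tool_pos: [0.4862, -0.1143, 0.0773]
eef_rot: [0.172, 0.985, -0.001, 0.001]
contact_force: [0.0, -0.7, 0.3]
opening: 0.004
```

Run:
```python
from h import *
st()
s=cam("scene");crop(s,285,160,50,50,12,"s20.png")
```

```text
t 22.62 press TCP mm [-6.7 95.4 22.3] rotErr [-0.0019  0.0027 -0.0018] F [ 0.  -0.7  0.3](press [ 0.3 -0.7  0.3]) open 0.004
```

View pics/s20.png

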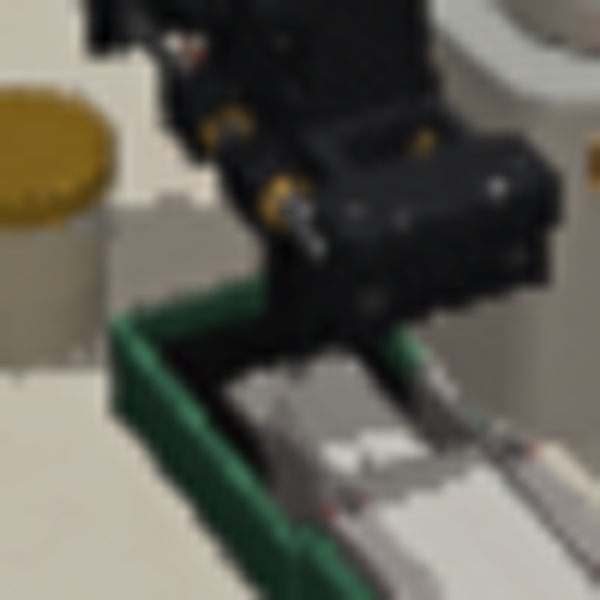

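Emit:
carry_out(commands=[[[0,0,0,0,-0.5,-2,0],[0,0,0,0,-0.5,-5,0],[0,0,0,0.5,-0.5,-9,0],[0,0,0,1,-0.5,-13,0],[0,0,0,2,-0.5,-17,0],[0,0,0,3,-2,-20,0],[0,0,0,4,-5.5,-21,0],[0,0,0,5,-9,-21,0],[0,0,0,6,-13,-21,0],[0,0,0,6,-16,-21,0]]])

```text
clock: 23.5
tool_pos: [0.3711, -0.2466, 0.2881]
eef_rot: [0.174, 0.985, -0.002, 0.0]
contact_force: [0.6, 0.6, 0.0]
opening: 0.003
```

Emit:
carry_out(commands=[[[0,0,0,0,-4,0,0],[0,0,0,0,-8,0,0],[0,0,0,0,-12,0,0],[0,0,0,0,-16,0,0],[0,0,0,0,-16,0,0],[0,0,0,0,-16,0,0]]])

```text
clock: 24.0
tool_pos: [0.3184, -0.3972, 0.2876]
eef_rot: [0.175, 0.985, -0.002, 0.001]
contact_force: [1.4, 0.6, 0.5]
opening: 0.007
```

Run:
```python
from h import *
st()
s=cam("scene");crop(s,280,130,80,80,7.4,"s21.png")
t=cam("top");crop(t,190,140,150,80,5.3,"t21.png")
cv2.imwrite("pics/t21f.png",t["pixels"][:,:,::-1])
```

```text
t 24.00 press TCP mm [ -69.5 -227.5  232.6] rotErr [-0.0028  0.0022 -0.0095] F [1.4 0.6 0.5](press [1.1 1.  0.5]) open 0.007
```

View pics/s21.png

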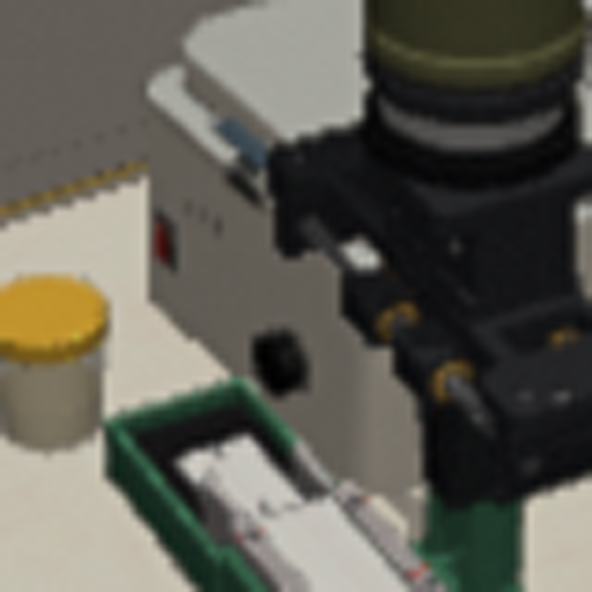

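View pics/t21.png

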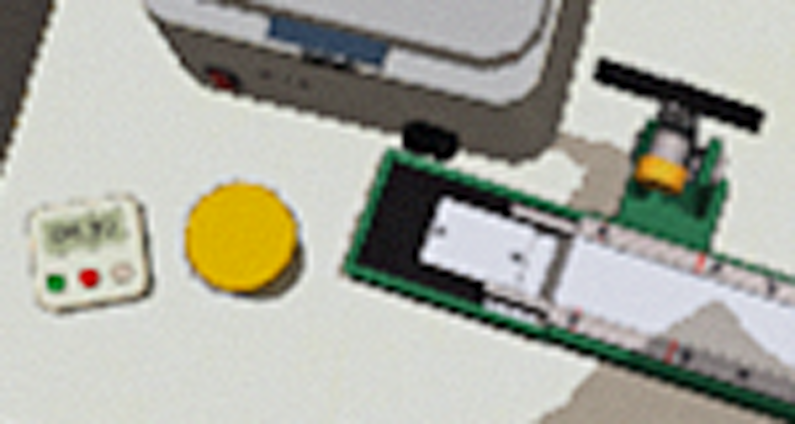

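Run:
```python
from h import *
t=cam("top");crop(t,255,165,50,38,15.8,"t22.png")
s=cam("scene");crop(s,290,175,45,42,14,"s22.png")
p=np.array([[440,230],[517,257],[437,198],[422,258]])/5.3+[190,140]
print((W2P(back(t,p,.034))*1000).round(1))
```

```text
[[  0.2 124.4 -21. ]
 [ -0.5  75.1 -21. ]
 [ 18.1 132.9 -21. ]
 [-19.5 128.8 -21. ]]
```

View pics/t22.png

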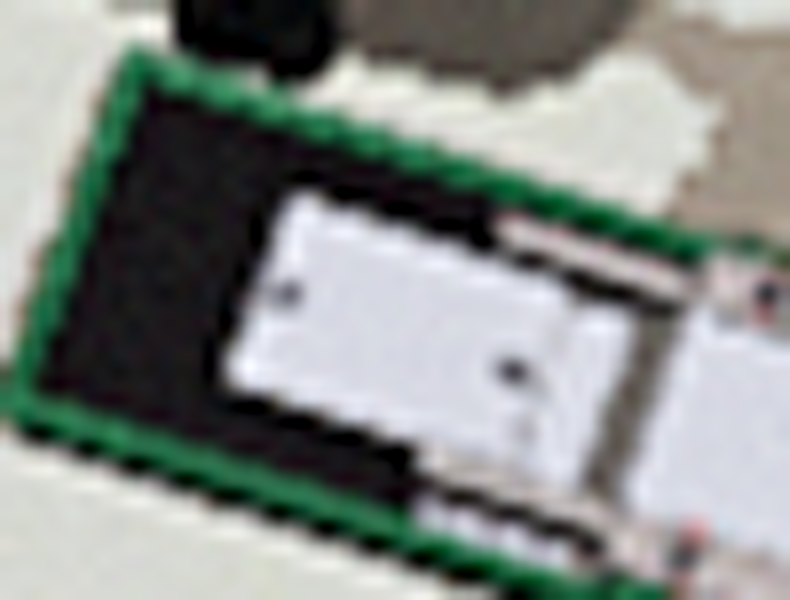

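View pics/s22.png

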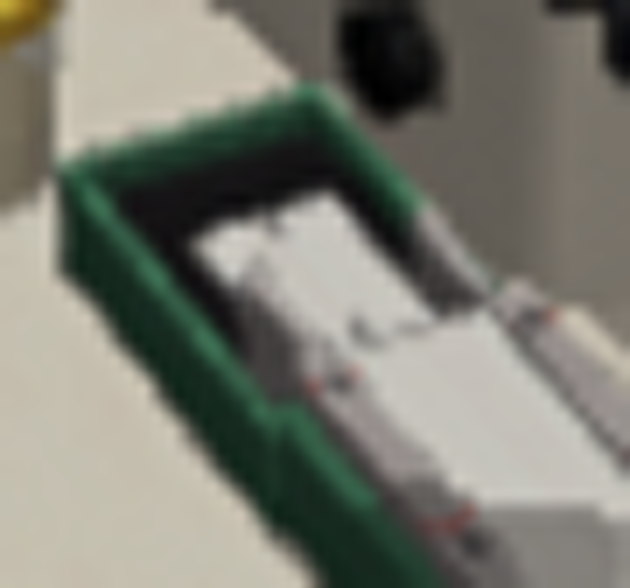

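Run:
```python
from h import *
t=cam("top");s=cam("scene")
def tri(a,b):
    a=(np.array(a)+.5)/15.8-.5+[255,165]; b=(np.array(b)+.5)/14-.5+[290,175]
    def ray(d,uv): 
        p=back(d,uv,0)[0]; c=np.array(d["xyz"]); return c,(p-c)/np.linalg.norm(p-c)
    c1,d1=ray(t,a);c2,d2=ray(s,b)
    k=np.linalg.lstsq(np.c_[d1,-d2],c2-c1,rcond=None)[0]
    p,q=c1+k[0]*d1,c2+k[1]*d2; print((W2P((p+q)/2)*1000).round(1),"gap",(np.linalg.norm(p-q)*1000).round(1))
tri([228,380],[193,240]);tri([292,190],[330,192]);tri([290,293],[270,225]);tri([513,372],[365,330])
tri([100,60+30],[150,170])
# lever: predicted bar mid vs image
print(proj(s,P2W([.075,0,.172])))
crop(s,250,100,120,120,5,"s23.png")
```

```text
[[-20.1 131.  -21.2]] gap 0.6
[[ 20.7 132.1 -20.5]] gap 0.7
[[  0.  125.2 -19.4]] gap 1.5
[[  1.4  76.9 -21.6]] gap 2.3
[[ 13.7 186.6 -42.8]] gap 38.7
[[345.28760495 158.14568602]]
```

View pics/s23.png

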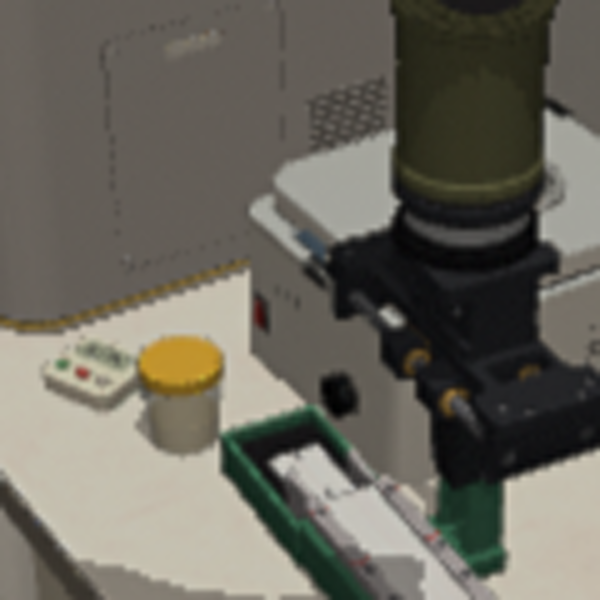

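The metal face is flat: all points are at z ≈ -21 mm, as expected. The tag's centre is about 26 mm from the tray's middle, inside the 50 mm limit. The lever is upright in the top view and the arm is clear, so I'll hand it in.

```bash
python3 -c "
from h import *
st(); print(r.finish_job())"
```

```text
t 24.30 press TCP mm [ -67.8 -222.9  233. ] rotErr [-0.0013  0.0029  0.    ] F [-0.8  0.7 -1. ](press [-1.   0.4 -1. ]) open 0.007
the job is handed in; nothing more can be done
None
```

I stamped the blue tag, flipped it into the black tray with its bare metal side up, and handed the job in at 24.3 s. The hand-in reports no verdict, so this rests on my own checks.

- **Tag under the die:** it first stopped about 4 mm short. I nudged it on, and the cameras then put its centre 1–2 mm from the die spot.
- **Stamping:** I pulled the lever down along its arc until the wrist force read about 27 N, more than the 8 N needed, with the die on the tag. I then guided the lever back upright, and the tag was still within about 2 mm of the die spot. I could not read the die-to-tag force or the lever angle directly.
- **Flip:** I pushed the tag over the bed's end, saw it leaning in the groove, and turned it over along the arc.
- **Final position:** the tag lies flat with its upper face 21 mm below bed height, as expected. Its centre is about 26 mm from the tray's middle along the channel (limit 50 mm) and about 0 mm across. About 16 mm of it hangs over the groove.
- **Everything else:** the lever looked upright in the last top view, and the cup and timer looked unmoved. I did not re-measure the marker or forceps, but the arm never went near them. The arm stands clear and touches nothing.

No check failed. The only small disagreement was in the press angle, where the two cameras differed by about 0.015 rad.

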